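Throw the master lever behind the parts organizer with the reach hook

ROBOT

A 6-joint arm with a two-finger parallel gripper is mounted at the origin on the work surface. World frame = base frame: x ahead of the robot, y to its left, z up, the work surface at z = 0. Lengths are in m, angles in rad, forces in N, time in s.
With the tool pointing down it reaches from about 0.225 to 0.725 m from the base axis. Payload 3.1 kg.
Tool frame: the origin (TCP) lies midway between the tips of the shut fingers; the grasp point (between the pads) lies 19 mm behind it; z points along the fingers, y is the line along which they close (so a half turn about z gives the same grasp; the last joint's range is limited). The gripper opens to 85 mm and grips with 20 to 120 N. Pads are 22 mm wide; open, the fingers measure 114 mm over their backs; the gripper's body (76 mm by 85 mm) begins 54 mm behind the grasp point. The pads swing forward as they close: fully open they stand 13 mm farther back than shut.
Start: joints at [1.056, 0.048, 0.099, 1.622, 0, 1.443], TCP at [0.198, 0.486, 0.209] pointing down, gripper open.
Joint ranges: [-2.91, 2.91], [-0.99, 1.94], [-1.21, 1.42], [-2.12, 2.29], [-1.49, 1.47], [-3.14, 3.14]. Speed limits (rad/s): [2.79, 2.79, 3.14, 3.14, 3.14, 3.14].

INTERFACE

Orientations are given as a unit quaternion [x, y, z, w].
In Python, from workcell import ctrl gives the robot as it stands.
- The arm moves only by the tool apply_moves, never from a script. Its argument "motion" is a list of rows, each an object with "offset": the shift along the tool's x, y, z in mm, a list of three; "turn": the turn, a rotation vector about the tool's x, y, z in degrees, a list of three; "claw": the gripper command: -1 is shut, 1 is fully open, values between are in proportion. A call has 1 to 8 rows; each row shifts and turns the commanded pose from where the row before left it, along the tool's axes as they then stand; what a row does not reach is not made up. A row lasts 1/8 s, in which the tool goes at most 62.5 mm and 10.7 degrees, less where a joint would pass 70% of its speed; a pose out of reach is approached as far as the arm can. A call with a gripper value outside its range is refused whole. The fingers move at their own pace and stop on an object; the grip force is fixed at half the most. Time passes only in rows, so rows that do not move let the fingers close. It gives the time, the measured TCP pose, the force, the opening and the grip force at its end, in the units of the state.
- ctrl.read_state(): the state, without advancing time (a new reading comes with each control period).
- ctrl.read_camera(name): name is "scene" or "top" or "wrist"; returns a dict with "color" (400x640x3 uint8, red, green, blue), "intrinsics" (3x3 intrinsics, pixels), "origin" and "rotation" of the camera in the world; the wrist camera has in their place "tool_from_camera" (4x4, takes a point from camera to tool coordinates, whose origin is the TCP and whose axes are the flange's). Camera axes: x right, y up, looking along -z (the intrinsics and any distortion apply to the point x, -y, -z); pixel columns grow to the right and rows downward; lengths in m; the calibration is good to about 2 mm. A picture is of the moment at which its call begins: read the wrist's pose just before it. There is no depth.
- ctrl.hand_in(): hands the job in; it is judged then, once.
Trained networks look in a picture, given as the dict that the camera call returned (one of the last four; its "shot" number tells which), for a name from the list of things; names that differ only in an ending like _2 or _b are one class to them, and where a whole thing is asked for, a point or a joint stands for the part that bears it (a point fixed in the world has none). Each returns a list of dicts, best first, with "confidence" (0 to 1); they miss things now and then, are a little off and sometimes report something else, mostly with a low value. They report only what shows in the picture. A call takes as long as a camera call. They do not tell look-alikes from the thing itself.
- ctrl.regions_of(label, picture): "pixels" (400x640 bool, what is visible of it) and "bbox" ([left, top, width, height] in pixels, round what is visible of it).
- ctrl.place_of(label, picture): "location" ([column, row] in pixels: a listed point, or the origin of a listed thing).
The state is a dict: "t": time; "q": joint angles; "qd": joint speeds; "effort": joint torques, N m; "tcp_pos": TCP position; "eef_rot": TCP orientation; "force": force on the tool from outside, world axes, zero at the start; "wrist_torque": the same for the moment, N m; "opening": opening from 0.0 (shut) to 1.0 (fully open); "grip_force": force on a finger pad.
Only numpy, scipy, OpenCV 4.12 (cv2) and the standard library are available. Lean on these libraries where they do the work, as an engineer would, in place of code of your own. Each camera call takes 0.05 s, during which the arm holds its last target. There are 200 camera calls.

TASK

The bench's power box is off and its red lever stands behind the full parts organizer, so take the bent brass hook from its rest, reach over the organizer and with the hook pull the lever towards the robot right onto its stop. Keep a firm pull on it there for about a second so that the switch's holding coil catches, but do not force it: the lever is brittle. Then lay the hook back in the notches of its rest, let go, and leave everything else on the bench as it was.

Things in the scene. Friction and masses are not known exactly. Their poses are not given: they have to be found in the camera images.
- hook_grip (a point): The bent hook, 120 g: the centre of its black flat-sided handle, 70 mm long (own x), 14 mm wide (own y), 20 mm high (own z). A brass rod of 7 mm diameter runs through it along own x, from 70 mm behind this point to 130 mm ahead (+x), where it bends square down (-z) into a straight leg whose axis lies 130 mm ahead of this point and whose round end is 71.5 mm below it. At the start it hangs in the rest, handle level, leg down.
- rest_seat (a point): Fixed aluminium hook rest: the place where the centre of the handle lies (90 mm above the bench) when the hook is in the rest, own x along the hook's rod towards the bend. Two 8 mm thick uprights stand 50 mm before and behind this point on own x; each ends in an upward V notch that takes the rod, 27 mm wide at the mouth, its lips 14 mm above this point. The foot plate is 160 x 70 mm, 8 mm high.
- powerbox: Fixed white power box with three sockets, 60 mm (own x) x 250 mm (own y) x 45 mm high; origin at the centre of its underside. Own x points away from the robot, roughly. It stands behind the organizer.
- lever_pivot (a point): The middle of the lever's hinge, in the box's top, 43 mm above the bench; the hinge runs along own y, own x is the box's x, and the lever swings in the x-z plane. The stops sit on a hand-set bracket: the same 0.9 rad swing stands up to 0.15 rad farther forward or back from one start to the next.
- lever_tip (a point): The middle of the upper end of the red lever, a paddle 47 mm long from the hinge, 16 mm wide, 8 mm thick. Off, it leans 0.3 to 0.6 rad away from the robot (box +x); on, 0.3 to 0.6 rad towards the robot. It is stiff, needs about 0.12 N m to turn (2.5 N at its end, 6 N low down) and stays where it is left.
- lever (a joint): Lever angle, rad, from its off stop (0, leaning away from the robot) to its hard on stop (0.9, leaning towards the robot); starts between 0 and 0.15. The coil catches when it is within 0.05 rad of the on stop and the hook bears on it with 8 N or more for half a second (whole contact force, in any direction). The lever breaks above 15 N.
- organizer: Clear acrylic parts organizer full of small parts, loose, 0.8 kg, 100 mm (own x) x 190 mm (own y), 86 mm high with its sliding lid; origin at the centre of its underside. It stands 14 mm in front of the power box: the barrier to reach over. Not to be moved.
- driver_stand: Fixed wooden block with five upright screwdrivers, 100 x 130 mm, 87 mm high; origin under its centre. It and the hook rest stand one on each side, either way round. Leave alone.
- loupe: Chrome loupe, 38 mm across, 32 mm high, standing at the back of the bench. Leave alone.
- tray: White ceramic tray, 80 x 100 x 16 mm, at the back of the bench, with a watch movement lying in it. Leave alone.
- movement: Brass watch movement, 27 mm across and 5 mm thick, lying in the tray. Leave alone.
- blower: Red blower bulb, 58 mm across, standing 105 mm high with its nozzle up, at the back of the bench. Leave alone.
- oil_jar: Small amber glass jar, 40 mm across, 50 mm high, at the back of the bench. Leave alone.
There are look-alikes about, which are no part of the job. Of the things that look like the part that bears hook_grip, the larger one is meant.

How it is judged:
By the outcome, as a careful person would: the job done as asked, in the order asked, and still so for the second after the job is handed in, with the robot touching nothing.
It also fails if it takes over 67 s, if anything falls off the work surface, if the arm or the gripper's body presses on something with over 40 N, if the wrist force passes 120 N, or if a joint passes its speed limit or range.

## Working session

There is one attempt and no reset: what is moved stays moved. The work goes in short steps, Python scripts to look and compute and a tool call to move; the robot and the scene stay as the last step left them, time stands still between calls to the robot, and variables do not carry over. Pictures are saved under pics/ and viewed, at most 10 in all, crops included, and the job is handed in when it is done.

Besides the shell and the picture viewer there is one more tool, called after "Call:" as name(argument=value, ...), one argument or row to a line, values as JSON. apply_moves: Moves the arm, as the interface text tells. Its arguments: {"type":"object","properties":{"motion":{"type":"array"}},"required":["motion"]}

```bash
mkdir -p pics; cat > h.py <<'E'
import numpy as np, cv2
from scipy.spatial.transform import Rotation as R
from workcell import ctrl
def ray(p,px,st=None):
    K=np.array(p["intrinsics"]); d=np.linalg.inv(K)@np.array([px[0],px[1],1.]); d=np.array([d[0],-d[1],-d[2]])
    if "origin" in p: o=np.array(p["origin"]); Rm=np.array(p["rotation"])
    else:
        T=np.array(p["tool_from_camera"]); Rt=R.from_quat(st["eef_rot"]).as_matrix()
        o=Rt@T[:3,3]+np.array(st["tcp_pos"]); Rm=Rt@T[:3,:3]
    d=Rm@d; return o,d/np.linalg.norm(d)
def atz(p,px,z,st=None):
    o,d=ray(p,px,st); return o+d*(z-o[2])/d[2]
def tri(rays):
    A=0;b=0
    for o,d in rays:
        P=np.eye(3)-np.outer(d,d); A=A+P; b=b+P@o
    x=np.linalg.solve(A,b); return x,[np.linalg.norm((np.eye(3)-np.outer(d,d))@(x-o)) for o,d in rays]
def save(n,img): cv2.imwrite("pics/"+n+".png",cv2.cvtColor(img,cv2.COLOR_RGB2BGR))
def proj(p,X,st=None):
    K=np.array(p["intrinsics"])
    if "origin" in p: o=np.array(p["origin"]); Rm=np.array(p["rotation"])
    else:
        T=np.array(p["tool_from_camera"]); Rt=R.from_quat(st["eef_rot"]).as_matrix()
        o=Rt@T[:3,3]+np.array(st["tcp_pos"]); Rm=Rt@T[:3,:3]
    c=Rm.T@(np.array(X)-o); u=K@np.array([c[0],-c[1],-c[2]]); return u[:2]/u[2]
E
python3 - <<'E'
from h import *
np.set_printoptions(precision=3,suppress=True)
s=ctrl.read_state(); print(s)
for n in ["scene","top"]:
    p=ctrl.read_camera(n); save(n+"0",p["color"]); print(n,p.keys(),p["origin"],np.array(p["rotation"]).tolist(),np.array(p["intrinsics"]).tolist())
    for l,z in [("hook_grip",.09),("rest_seat",.09),("powerbox",0),("lever_pivot",.043),("lever_tip",.085),("organizer",0),("driver_stand",0),("loupe",0),("tray",0),("blower",0),("oil_jar",0)]:
        for r in ctrl.place_of(l,p)[:3]: print(l,round(r["confidence"],2),np.array(r["location"]),atz(p,r["location"],z))
E
```

```text
{'t': 0.0, 'q': array([1.056, 0.049, 0.098, 1.622, 0.   , 1.443]), 'qd': array([-0.001,  0.   , -0.001, -0.001,  0.001, -0.   ]), 'effort': array([  0.   , -33.878,  32.002,   0.02 ,  -0.   ,   0.   ]), 'tcp_pos': array([0.198, 0.486, 0.208]), 'eef_rot': array([ 0.192,  0.981, -0.001, -0.   ]), 'force': array([-0.696, -0.682,  0.287]), 'wrist_torque': array([-0.061, -0.001,  0.007]), 'grip_force': 0.0, 'opening': 1.00207043719578}
scene dict_keys(['color', 'intrinsics', 'origin', 'rotation', 'shot']) [0.879 0.852 0.988] [0.09238852502150435, 0.380494824873293, 0.8943745524674408, 0.2162919522027072] [[467.00418300076075, 0.0, 321.42888877459626], [0.0, 467.00418300076075, 205.32976075624643], [0.0, 0.0, 1.0]]Traceback (most recent call last):
  File "<stdin>", line 7, in <module>
  File "h.py", line 12, in atz
    o,d=ray(p,px,st); return o+d*(z-o[2])/d[2]
        ~~~^^^^^^^^^
  File "h.py", line 10, in ray
    d=Rm@d; return o,d/np.linalg.norm(d)
      ~~^~
ValueError: matmul: Input operand 1 has a mismatch in its core dimension 0, with gufunc signature (n?,k),(k,m?)->(n?,m?) (size 3 is different from 4)
```

```bash
python3 -c "
import cv2,numpy as np
a=cv2.imread('pics/scene0.png');b=cv2.imread('pics/top0.png');print(a.shape,b.shape)"
```

```text
[ WARN:0@0.025] global loadsave.cpp:275 findDecoder imread_('pics/top0.png'): can't open/read file: check file path/integrity
Traceback (most recent call last):
AttributeError: 'NoneType' object has no attribute 'shape'
```

View pics/scene0.png

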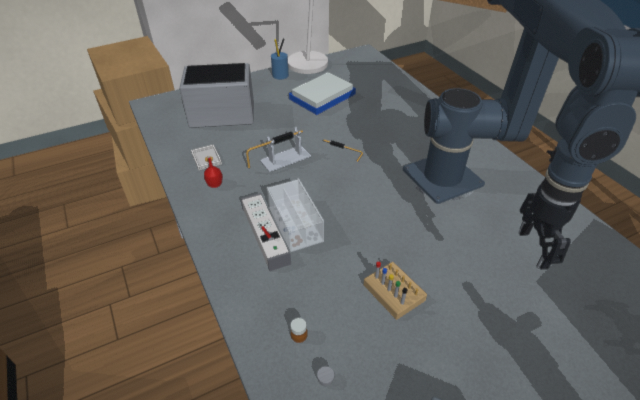

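The scene view shows the hook in its rest (handle ~(286,138), bend ~(247,155)). A smaller look-alike hook lies on the bench at ~(343,148). The lever is at (266,232) and the organizer at (297,213). The camera rotation turns out to be a quaternion, so I'll fix that in the helper.

```bash
sed -i 's/Rm=np.array(p\["rotation"\])/Rm=R.from_quat(p["rotation"]).as_matrix()/' h.py
python3 - <<'E'
from h import *
np.set_printoptions(precision=3,suppress=True)
P={n:ctrl.read_camera(n) for n in ["scene","top"]}
save("top0",P["top"]["color"])
save("crop0",cv2.resize(P["scene"]["color"][110:270,180:380],(800,640))[:600])
for l,z in [("hook_grip",.09),("rest_seat",.09),("powerbox",0),("lever_pivot",.043),("lever_tip",.085),("organizer",0),("driver_stand",0),("loupe",0),("tray",0),("blower",0),("oil_jar",0)]:
  best=[]
  for n,p in P.items():
    rs=ctrl.place_of(l,p)[:3]
    for r in rs: print(l,n,round(r["confidence"],2),np.array(r["location"]),atz(p,r["location"],z))
    if rs: best.append(ray(p,rs[0]["location"]))
  if len(best)==2: print("   tri",*tri(best))
E
```

```text
hook_grip scene 0.66 [336.3 142. ] [ 0.275 -0.217  0.09 ]
hook_grip scene 0.65 [281.7 138.1] [ 0.423 -0.317  0.09 ]
hook_grip top 0.79 [436.  214.9] [ 0.413 -0.323  0.09 ]
hook_grip top 0.67 [423.3 284.7] [ 0.228 -0.285  0.09 ]
   tri [ 0.344 -0.261  0.114] [np.float64(0.08505540968146393), np.float64(0.0850554096814638)]
rest_seat scene 0.43 [297.7 335.4] [0.682 0.358 0.09 ]
rest_seat top 0.75 [435.7 213.1] [ 0.417 -0.322  0.09 ]
   tri [ 0.442 -0.582 -1.415] [np.float64(0.13932066825113573), np.float64(0.13932066825113576)]
powerbox scene 0.88 [262.9 232.5] [ 0.61  -0.037 -0.   ]
powerbox scene 0.68 [285.7 140.9] [ 0.371 -0.413  0.   ]
powerbox top 0.78 [323.7 150.6] [ 0.606 -0.022  0.   ]
   tri [ 0.609 -0.025  0.01 ] [np.float64(0.005457573149613236), np.float64(0.0054575731496131225)]
lever_pivot scene 0.55 [268.  235.4] [0.614 0.018 0.043]
lever_pivot top 0.86 [308.5 145.1] [0.612 0.021 0.043]
   tri [0.613 0.02  0.045] [np.float64(0.0013605624182224238), np.float64(0.0013605624182222598)]
lever_tip scene 0.51 [262.1 225.2] [0.625 0.014 0.085]
lever_tip top 0.41 [307.9 134.7] [
[... 1075 characters left out ...]
68.  135.2] [ 0.653 -0.443  0.   ]
   tri [ 0.497  0.34  -0.307] [np.float64(0.09345782189841037), np.float64(0.09345782189841051)]
blower scene 0.69 [211.7 182.5] [ 0.674 -0.315  0.   ]
blower top 0.74 [421.2 128.6] [ 0.672 -0.307  0.   ]
blower top 0.28 [312.5 134.6] [0.653 0.011 0.   ]
   tri [ 0.673 -0.307  0.005] [np.float64(0.0025550930136931205), np.float64(0.0025550930136931647)]
oil_jar scene 0.66 [299.6 334.8] [0.657 0.309 0.   ]
oil_jar top 0.68 [209.6 132.8] [0.657 0.311 0.   ]
oil_jar top 0.28 [324.8 179.5] [ 0.521 -0.026  0.   ]
oil_jar top 0.19 [464.  134.5] [ 0.655 -0.432  0.   ]
   tri [0.657 0.31  0.001] [np.float64(0.0003840091452692463), np.float64(0.0003840091452693043)]
```

View pics/top0.png

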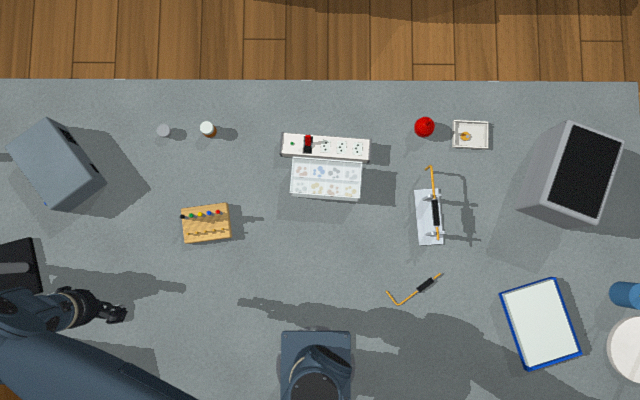

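View pics/crop0.png

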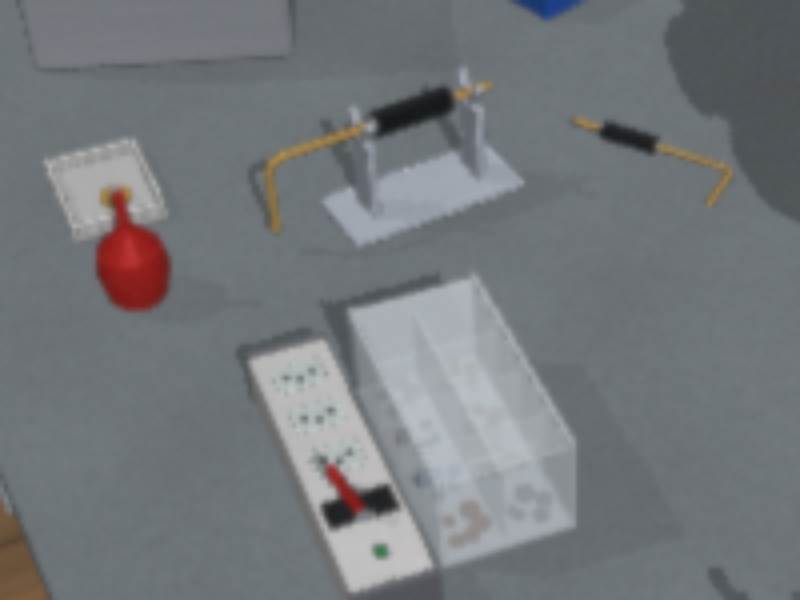

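Candidates for hook_grip: (a) the hook in the rest at top (436,212) / scene (282,138); (b) the small hook lying on the bench at top (425,285) / scene (336,142); (c) the lamp, which is only background. I choose (a): it is larger and sits in the rest, and the crop confirms this with its black handle between the uprights.

```bash
cat >> h.py <<'E'
def go(st,pos,yawx=None):
    """tool-frame shift (mm) from measured pose to pos; turn deg (rotvec, tool) to make tool down with tool x at world yaw (deg)"""
    Rt=R.from_quat(st["eef_rot"]); d=Rt.inv().apply(np.array(pos)-st["tcp_pos"])*1000
    out=[d.round(1)]
    if yawx is not None:
        a=np.radians(yawx); x=np.array([np.cos(a),np.sin(a),0]); z=np.array([0,0,-1.]); T=R.from_matrix(np.c_[x,np.cross(z,x),z])
        out.append(np.degrees((Rt.inv()*T).as_rotvec()).round(2)); out.append(("after turn",(T.inv().apply(np.array(pos)-st["tcp_pos"])*1000).round(1)))
    return out
E
python3 - <<'E'
from h import *
np.set_printoptions(precision=3,suppress=True)
p=ctrl.read_camera("top")
a=atz(p,(439,237),.09);b=atz(p,(430,167),.09);print(a,b,np.degrees(np.arctan2(*(b-a)[1::-1])))
img=p["color"]
for l in ["powerbox","organizer","hook_grip"]:
    for r in ctrl.regions_of(l,p)[:2]:
        m=r["pixels"].astype(np.uint8); print(l,r["confidence"],r["bbox"],cv2.minAreaRect(np.argwhere(m)[:,::-1].astype(np.float32)))
s=ctrl.read_state(); print(go(s,[.413,-.322,.21],187))
E
```

```text
[ 0.353 -0.33   0.09 ] [ 0.543 -0.31   0.09 ] 6.078277948808832
powerbox 0.69 [154.8, 122.0, 20.1, 17.8] ((162.5, 130.5), (13.0, 13.0), 90.0)
powerbox 0.62 [278.6, 131.4, 90.6, 32.9] ((324.682373046875, 147.47703552246094), (92.20518493652344, 25.295440673828125), 4.134671211242676)
organizer 0.58 [293.1, 159.3, 71.4, 42.1] ((325.48468017578125, 178.782958984375), (70.30277252197266, 39.5098876953125), 3.094058036804199)
organizer 0.34 [460.0, 132.0, 10.2, 11.0] ((464.50006103515625, 136.00001525878906), (7.77817440032959, 7.77817440032959), 45.0)
hook_grip 0.74 [427.8, 167.1, 11.7, 72.0] ((433.26300048828125, 201.4595489501953), (71.39085388183594, 7.67888879776001), 81.25383758544922)
hook_grip 0.59 [288.7, 157.2, 72.5, 46.0] ((325.340087890625, 178.7385711669922), (71.74577331542969, 42.178253173828125), 4.085616588592529)
[array([-503.9, -667.4,   -0.6]), array([ -0.  ,   0.  , -29.16]), ('after turn', array([-114.8, -828.4,   -0.6]))]
```

Call:
apply_moves(
  motion=[
    {"offset":[0,0,-20],"turn":[0,0,-9.8],"claw":1},
    {"offset":[0,0,0],"turn":[0,0,-9.8],"claw":1},
    {"offset":[0,0,0],"turn":[0,0,-9.6],"claw":1},
    {"offset":[-5,-55,0],"turn":[0,0,0],"claw":1},
    {"offset":[-5,-55,0],"turn":[0,0,0],"claw":1},
    {"offset":[-5,-55,0],"turn":[0,0,0],"claw":1},
    {"offset":[-5,-55,0],"turn":[0,0,0],"claw":1},
    {"offset":[-5,-55,0],"turn":[0,0,0],"claw":1},
  ],
)

```text
t: 2.5
tcp_pos: [0.2567, 0.2148, 0.2296]
eef_rot: [-0.062, 0.998, 0.0, 0.001]
force: [2.0, 0.4, -0.0]
opening: 1.002
grip_force: 0.0
```

Call:
apply_moves(
  motion=[
    {"offset":[-5,-55,0],"turn":[0,0,0],"claw":1},
    {"offset":[-5,-55,0],"turn":[0,0,0],"claw":1},
    {"offset":[-5,-55,0],"turn":[0,0,0],"claw":1},
    {"offset":[-5,-55,0],"turn":[0,0,0],"claw":1},
    {"offset":[-5,-55,0],"turn":[0,0,0],"claw":1},
    {"offset":[-5,-55,0],"turn":[0,0,0],"claw":1},
    {"offset":[-5,-55,0],"turn":[0,0,0],"claw":1},
    {"offset":[-5,-55,0],"turn":[0,0,0],"claw":1},
  ],
)

```text
t: 3.5
tcp_pos: [0.3502, -0.2175, 0.2297]
eef_rot: [-0.061, 0.998, -0.0, 0.001]
force: [0.3, 0.6, 0.5]
opening: 1.001
grip_force: 0.0
```

```bash
python3 - <<'E'
from h import *
np.set_printoptions(precision=3,suppress=True)
s=ctrl.read_state(); print(s["t"],s["tcp_pos"],s["force"],s["qd"]); print(go(s,[.416,-.322,.19],186.5))
p=ctrl.read_camera("wrist"); save("w1",p["color"])
for l in ["hook_grip","rest_seat"]:
    for r in ctrl.place_of(l,p)[:2]: print(l,r["confidence"],r["location"],atz(p,r["location"],.09,s))
for r in ctrl.regions_of("hook_grip",p)[:2]:
    print(r["confidence"],r["bbox"])
E
```

```text
3.5 [ 0.35  -0.218  0.23 ] [0.301 0.621 0.533] [-0.711  0.758  0.597 -0.167  0.004 -0.713]
[array([ -52.5, -111.7,   39.8]), array([-0.03,  0.06,  0.48]), ('after turn', array([ -53.5, -111.2,   39.7]))]
hook_grip 0.98 [263.1, 51.7] [ 0.232 -0.287  0.09 ]
hook_grip 0.94 [225.4, 230.7] [ 0.42  -0.318  0.09 ]
rest_seat 0.94 [222.5, 225.5] [ 0.414 -0.322  0.09 ]
0.72 [213.8, 166.5, 32.0, 152.4]
0.59 [224.7, 8.2, 127.7, 68.0]
```

View pics/w1.png

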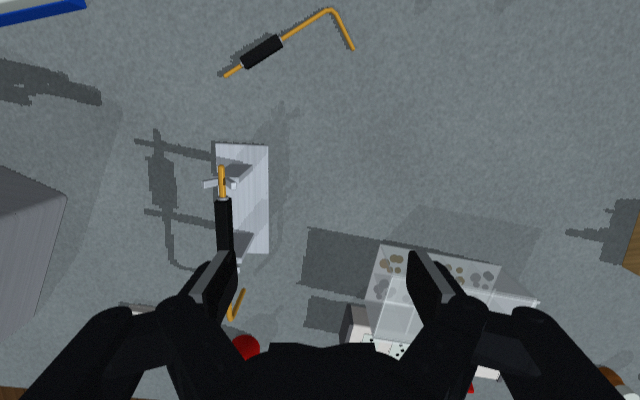

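The wrist view shows the rest and big hook at about (222,225), the small hook at (263,50) on the bench, and the fingers clear of everything. I'll move above the handle and look again.

Call:
apply_moves(
  motion=[
    {"offset":[-25,-50,0],"turn":[0,0,0],"claw":1},
    {"offset":[-28,-50,0],"turn":[0,0,0],"claw":1},
    {"offset":[0,-3,30],"turn":[0,0,0],"claw":1},
    {"offset":[0,0,20],"turn":[0,0,0],"claw":1},
    {"offset":[0,0,0],"turn":[0,0,0],"claw":1},
    {"offset":[0,0,0],"turn":[0,0,0],"claw":1},
  ],
)

```text
t: 4.45
tcp_pos: [0.4158, -0.3104, 0.1808]
eef_rot: [-0.062, 0.998, -0.001, 0.001]
force: [0.7, -0.2, 0.6]
opening: 1.002
grip_force: 0.0
```

```bash
python3 - <<'E'
from h import *
np.set_printoptions(precision=3,suppress=True)
s=ctrl.read_state(); print(s["t"],s["tcp_pos"],s["force"],s["eef_rot"])
p=ctrl.read_camera("wrist"); im=p["color"].copy()
for l in ["hook_grip","rest_seat"]:
    for r in ctrl.place_of(l,p)[:2]: print(l,r["confidence"],r["location"],atz(p,r["location"],.09,s))
for r in ctrl.regions_of("hook_grip",p)[:1]:
    m=r["pixels"]; pts=np.argwhere(m)[:,::-1]
    # axis: top-edge plane of rod ~ z=.09
    for v in range(pts[:,1].min()+3,pts[:,1].max(),15):
        u=pts[pts[:,1]==v][:,0]
        if len(u): print(v,len(u),atz(p,(u.mean(),v),.09,s))
for x in (-.07,0,.13):
    a=np.radians(6.3); q=proj(p,[.416+x*np.cos(a),-.321+x*np.sin(a),.09],s); cv2.circle(im,tuple(int(i) for i in q),4,(0,255,0),1)
save("w2",im)
E
```

```text
4.45 [ 0.416 -0.31   0.181] [ 0.693 -0.237  0.561] [-0.062  0.998 -0.001  0.001]
hook_grip 0.96 [313.3, 197.8] [ 0.419 -0.318  0.09 ]
hook_grip 0.66 [214.7, 327.0] [ 0.576 -0.405  0.09 ]
rest_seat 0.76 [310.4, 191.2] [ 0.414 -0.321  0.09 ]
115 8 [ 0.347 -0.325  0.09 ]
130 8 [ 0.359 -0.325  0.09 ]
145 9 [ 0.372 -0.323  0.09 ]
160 16 [ 0.385 -0.322  0.09 ]
175 15 [ 0.399 -0.322  0.09 ]
190 16 [ 0.412 -0.321  0.09 ]
205 15 [ 0.427 -0.32   0.09 ]
220 16 [ 0.442 -0.319  0.09 ]
235 9 [ 0.457 -0.318  0.09 ]
250 6 [ 0.473 -0.316  0.09 ]
265 7 [ 0.489 -0.315  0.09 ]
280 8 [ 0.506 -0.314  0.09 ]
295 7 [ 0.524 -0.312  0.09 ]
310 6 [ 0.542 -0.312  0.09 ]
```

View pics/w2.png

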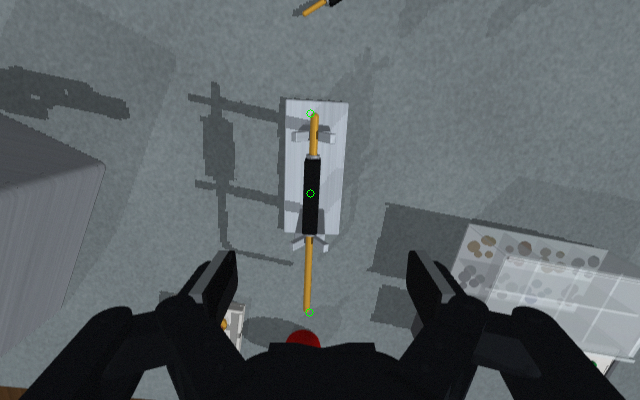

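The overlay is close: handle centre at (312,195), about (0.417,−0.3205), with the rod yaw about 4°. Turn +3° and descend.

Call:
apply_moves(
  motion=[
    {"offset":[0,0,0],"turn":[0,0,3],"claw":1},
    {"offset":[0,-10,0],"turn":[0,0,0],"claw":1},
    {"offset":[0,0,35],"turn":[0,0,0],"claw":1},
    {"offset":[0,0,35],"turn":[0,0,0],"claw":0.6},
    {"offset":[0,0,25],"turn":[0,0,0],"claw":0.3},
    {"offset":[0,0,15],"turn":[0,0,0],"claw":0.2},
    {"offset":[0,0,0],"turn":[0,0,0],"claw":0.1},
    {"offset":[0,0,0],"turn":[0,0,0],"claw":0},
  ],
)

```text
t: 5.65
tcp_pos: [0.4168, -0.322, 0.0708]
eef_rot: [-0.035, 0.999, -0.001, 0.001]
force: [0.7, -0.7, 0.8]
opening: 0.498
grip_force: 0.0
```

```bash
python3 - <<'E'
from h import *
np.set_printoptions(precision=3,suppress=True)
s=ctrl.read_state(); print(s["t"],s["tcp_pos"],s["force"],s["eef_rot"],s["opening"]); print(go(s,[.417,-.3205,.071],184.2))
E
```

```text
5.65 [ 0.417 -0.322  0.071] [ 0.701 -0.709  0.759] [-0.035  0.999 -0.001  0.001] 0.4977130852329994
[array([-0.3,  1.5, -0.2]), array([-0.1 ,  0.09, -0.16]), ('after turn', array([-0.3,  1.5, -0.2]))]
```

Call:
apply_moves(
  motion=[
    {"offset":[0,1.5,0],"turn":[0,0,0],"claw":0},
    {"offset":[0,0,0],"turn":[0,0,0],"claw":-0.4},
    {"offset":[0,0,0],"turn":[0,0,0],"claw":-0.7},
    {"offset":[0,0,0],"turn":[0,0,0],"claw":-1},
    {"offset":[0,0,0],"turn":[0,0,0],"claw":-1},
    {"offset":[0,0,0],"turn":[0,0,0],"claw":-1},
    {"offset":[0,0,0],"turn":[0,0,0],"claw":-1},
    {"offset":[0,0,0],"turn":[0,0,0],"claw":-1},
  ],
)

```text
t: 6.65
tcp_pos: [0.4164, -0.3202, 0.0702]
eef_rot: [-0.035, 0.999, -0.001, 0.0]
force: [-0.5, -0.0, 5.4]
opening: 0.136
grip_force: 60.8
```

Call:
apply_moves(
  motion=[
    {"offset":[0,0,-10],"turn":[0,0,0],"claw":-1},
    {"offset":[0,0,-25],"turn":[0,0,0],"claw":-1},
    {"offset":[0,0,-25],"turn":[0,0,0],"claw":-1},
    {"offset":[0,0,-25],"turn":[0,0,0],"claw":-1},
    {"offset":[0,0,-25],"turn":[0,0,0],"claw":-1},
    {"offset":[0,0,0],"turn":[0,0,0],"claw":-1},
    {"offset":[0,0,0],"turn":[0,0,0],"claw":-1},
    {"offset":[0,0,0],"turn":[0,0,0],"claw":-1},
  ],
)

```text
t: 7.65
tcp_pos: [0.4152, -0.3188, 0.1775]
eef_rot: [-0.035, 0.999, 0.001, -0.001]
force: [-0.2, 1.0, -1.4]
opening: 0.133
grip_force: 60.1
```

```bash
python3 - <<'E'
from h import *
np.set_printoptions(precision=3,suppress=True)
s=ctrl.read_state(); print(s["t"],s["tcp_pos"],s["force"],s["wrist_torque"],s["eef_rot"],s["opening"],s["grip_force"])
P={n:ctrl.read_camera(n) for n in ("scene","top")}
a=cv2.resize(P["scene"]["color"][80:220,200:400],(800,560)); save("s2",a)
# refined top crop around lever
save("t2",cv2.resize(P["top"]["color"][120:210,260:390],(780,540),interpolation=cv2.INTER_CUBIC))
for l in ("lever_pivot","lever_tip","powerbox","hook_grip"):
  for n,p in P.items():
    for r in ctrl.place_of(l,p)[:1]: print(l,n,round(r["confidence"],2),r["location"])
E
```

```text
7.65 [ 0.415 -0.319  0.177] [-0.184  0.996 -1.444] [-0.02   0.086 -0.033] [-0.035  0.999  0.001 -0.001] 0.13253527870869053 60.11940121650696
lever_pivot scene 0.55 [268.8, 235.8]
lever_pivot top 0.93 [307.3, 142.4]
lever_tip scene 0.49 [261.0, 230.2]
powerbox scene 0.74 [265.0, 231.9]
powerbox top 0.6 [326.6, 149.1]
hook_grip scene 0.59 [281.0, 113.7]
hook_grip top 0.47 [446.1, 211.6]
```

View pics/s2.png

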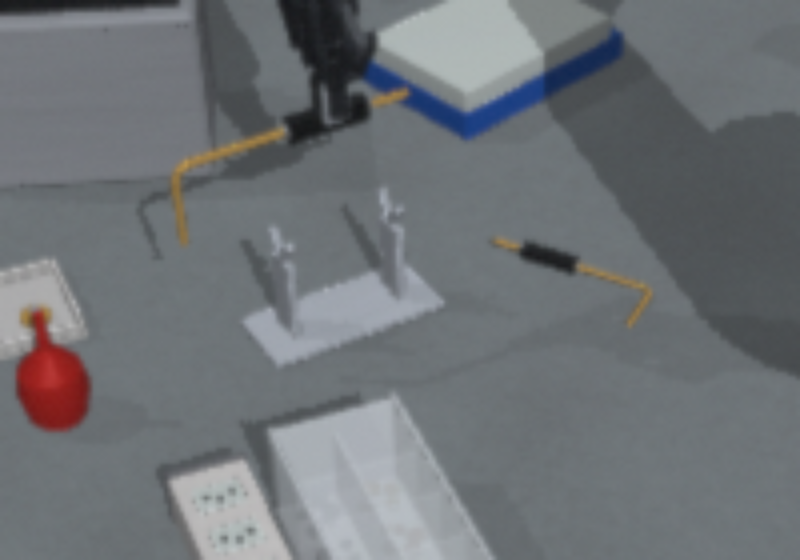

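View pics/t2.png

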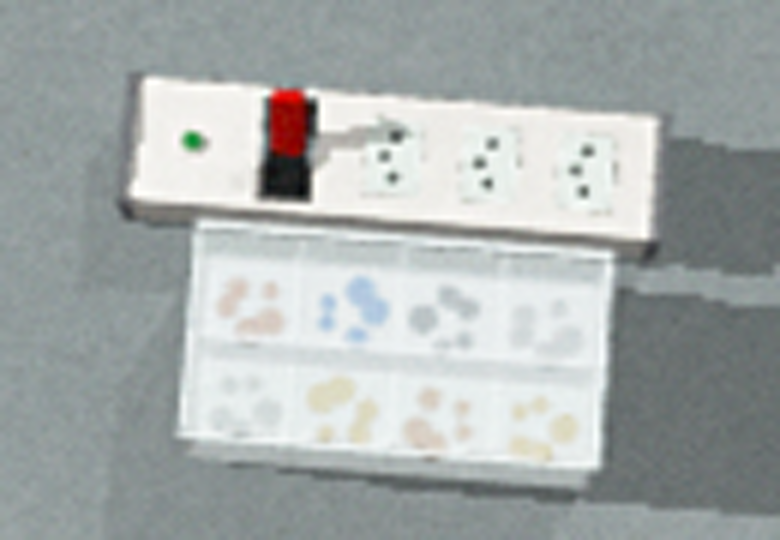

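The hook is lifted and level: handle at crop (325,120), leg end at (183,243). The top crop shows the lever end at (288,92), its base at (288,155), and the box tilted about 4.7° in the image.

```bash
python3 - <<'E'
from h import *
np.set_printoptions(precision=4,suppress=True)
s=ctrl.read_state()
p=ctrl.read_camera("top"); q=ctrl.read_camera("scene")
f=lambda u,v:(260+u/6-.5+.08,120+v/6-.5+.08)
for n,c,z in [("tip",(288,92),.085),("leverbase",(288,155),.047),("boxTL",(140,75),.045),("boxTR",(660,118),.045),("boxBR",(650,243),.045),("boxBL",(128,205),.045),("orgTL",(195,222),.086),("orgBL",(180,437),.086),("orgTR",(613,255),.086)]: print(n,atz(p,f(*c),z))
# hook leg in both
g=lambda u,v:(200+u/4-.4,80+v/4-.4)
for m in (ctrl.regions_of("hook_grip",p)[:2]): print("top",m["confidence"],m["bbox"])
print("leg end scene px",g(183,243),"pred",proj(q,s["tcp_pos"]+np.array([.13*np.cos(.073),.13*np.sin(.073),.019-.0715]),),"bend",g(180,170),proj(q,s["tcp_pos"]+np.array([.13*np.cos(.073),.13*np.sin(.073),.019])))
# tip/pivot via red segmentation
for n,c in (("top",p),("scene",q)):
    h=cv2.cvtColor(c["color"],cv2.COLOR_RGB2HSV); m=((h[...,0]<8)|(h[...,0]>172))&(h[...,1]>150)&(h[...,2]>60)
    _,L,S,C=cv2.connectedComponentsWithStats(m.astype(np.uint8)); print(n,[(S[i].tolist(),C[i]) for i in range(1,len(S)) if S[i][4]>8])
E
```

```text
tip [0.6311 0.0229 0.085 ]
leverbase [0.6104 0.0236 0.047 ]
boxTL [0.6488 0.0935 0.045 ]
boxTR [ 0.6293 -0.151   0.045 ]
boxBR [ 0.5697 -0.1459  0.045 ]
boxBL [0.5867 0.0984 0.045 ]
orgTL [0.5705 0.0646 0.086 ]
orgBL [0.4723 0.0704 0.086 ]
orgTR [ 0.5562 -0.1249  0.086 ]
top 0.43 [434.0, 159.3, 12.2, 41.0]
leg end scene px (245.35, 140.35) pred [245.602 140.177] bend (244.6, 122.1) [242.9359 120.7071]
top [([415, 117, 20, 20, 317], array([423.9716, 126.53  ])), ([305, 135, 6, 11, 63], array([307.4603, 140.0794])), ([216, 210, 4, 4, 13], array([217.3846, 211.3846]))]
scene [([204, 158, 18, 29, 303], array([212.6469, 175.3531])), ([262, 227, 9, 11, 34], array([266.1765, 232.5294])), ([377, 262, 4, 5, 17], array([378.2353, 263.9412]))]
```

Call:
apply_moves(
  motion=[
    {"offset":[0,0,-5],"turn":[0,0,4.3],"claw":-1},
    {"offset":[0,0,0],"turn":[0,0,4.4],"claw":-1},
    {"offset":[-7.5,25,0],"turn":[0,0,0],"claw":-1},
    {"offset":[-7.5,38,0],"turn":[0,0,0],"claw":-1},
    {"offset":[-7.5,38,0],"turn":[0,0,0],"claw":-1},
    {"offset":[-7.5,38,0],"turn":[0,0,0],"claw":-1},
    {"offset":[-7.5,38,0],"turn":[0,0,0],"claw":-1},
    {"offset":[-7.5,38,0],"turn":[0,0,0],"claw":-1},
  ],
)

```text
t: 9.3
tcp_pos: [0.4786, -0.1078, 0.1846]
eef_rot: [0.041, 0.999, -0.0, 0.0]
force: [-0.4, 1.0, -1.0]
opening: 0.137
grip_force: 60.1
```

Call:
apply_moves(
  motion=[
    {"offset":[-7.5,38,0],"turn":[0,0,0],"claw":-1},
    {"offset":[-7.5,38,0],"turn":[0,0,0],"claw":-1},
    {"offset":[-7.5,35,0],"turn":[0,0,0],"claw":-1},
    {"offset":[-7.5,31,0],"turn":[0,0,0],"claw":-1},
    {"offset":[0,0,0],"turn":[0,0,0],"claw":-1},
    {"offset":[0,0,0],"turn":[0,0,0],"claw":-1},
    {"offset":[0,0,0],"turn":[0,0,0],"claw":-1},
  ],
)

```text
t: 10.18
tcp_pos: [0.5196, 0.0292, 0.1845]
eef_rot: [0.041, 0.999, -0.0, -0.0]
force: [-0.3, -0.1, -1.4]
opening: 0.135
grip_force: 60.1
```

```bash
python3 - <<'E'
from h import *
np.set_printoptions(precision=4,suppress=True)
s=ctrl.read_state(); print(s["t"],s["tcp_pos"],s["force"],s["eef_rot"],s["grip_force"]); print(go(s,[.5184,.0313,.1205],175.4))
p=ctrl.read_camera("top"); q=ctrl.read_camera("scene")
a=cv2.resize(p["color"][110:190,250:380],None,fx=4,fy=4,interpolation=2); b=cv2.resize(q["color"][160:280,200:330],None,fx=4,fy=4,interpolation=2)
save("a3",np.vstack([a,b])[:800] if 0 else np.hstack([cv2.resize(a,(400,246)),cv2.resize(b,(390,360))[:246]]) if 0 else cv2.copyMakeBorder(b,0,0,0,0,0))
Rm=R.from_quat(s["eef_rot"]).as_matrix(); g=s["tcp_pos"]-.019*Rm[:,2]; e=g-.13*Rm[:,0]+.0715*Rm[:,2]
print("leg end",e,proj(p,e),proj(q,e),"crop",(proj(q,e)-[200,160])*4)
E
```

```text
10.175 [0.5196 0.0292 0.1845] [-0.308  -0.1061 -1.4158] [ 0.0413  0.9991 -0.0002 -0.    ] 60.08197546005249
[array([ 1.3,  2. , 64. ]), array([-0.02, -0.  , -0.14]), ('after turn', array([ 1.3,  2. , 64. ]))]
leg end [0.6491 0.0184 0.132 ] [308.8674 123.9688] [252.5738 216.7552] crop [210.2951 227.0208]
```

View pics/a3.png

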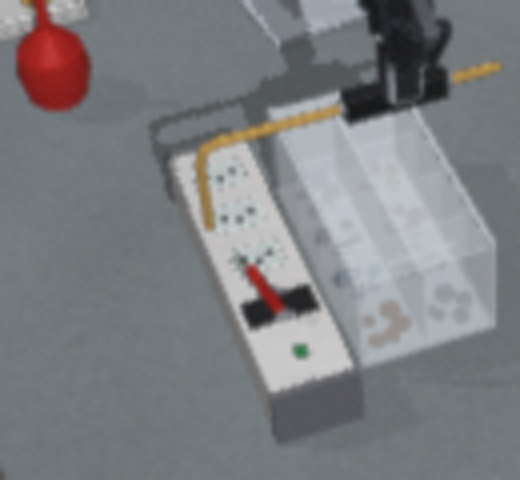

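The leg end sits at crop (209,227), as predicted. It is beyond the lever tip at (245,262), so I'll lower it behind the lever.

Call:
apply_moves(
  motion=[
    {"offset":[0,2.5,0],"turn":[0,0,0],"claw":-1},
    {"offset":[0,0,25],"turn":[0,0,0],"claw":-1},
    {"offset":[0,0,25],"turn":[0,0,0],"claw":-1},
    {"offset":[0,0,16],"turn":[0,0,0],"claw":-1},
    {"offset":[0,0,0],"turn":[0,0,0],"claw":-1},
    {"offset":[0,0,0],"turn":[0,0,0],"claw":-1},
    {"offset":[0,0,0],"turn":[0,0,0],"claw":-1},
  ],
)

```text
t: 11.15
tcp_pos: [0.521, 0.0325, 0.1198]
eef_rot: [0.041, 0.999, -0.0, 0.001]
force: [0.2, -0.9, -1.4]
opening: 0.136
grip_force: 60.1
```

Call:
apply_moves(
  motion=[
    {"offset":[4,0,0],"turn":[0,0,0],"claw":-1},
    {"offset":[4,0,0],"turn":[0,0,0],"claw":-1},
    {"offset":[4,0,0],"turn":[0,0,0],"claw":-1},
    {"offset":[2,0,0],"turn":[0,0,0],"claw":-1},
    {"offset":[2,0,0],"turn":[0,0,0],"claw":-1},
    {"offset":[2,0,0],"turn":[0,0,0],"claw":-1},
  ],
)

```text
t: 11.9
tcp_pos: [0.5029, 0.0339, 0.1185]
eef_rot: [0.041, 0.999, -0.0, 0.001]
force: [1.6, -0.1, -2.7]
opening: 0.139
grip_force: 60.0
```

Call:
apply_moves(
  motion=[
    {"offset":[2.5,0,0],"turn":[0,0,0],"claw":-1},
    {"offset":[2.5,0,0],"turn":[0,0,0],"claw":-1},
    {"offset":[2.5,0,0],"turn":[0,0,0],"claw":-1},
    {"offset":[2.5,0,0],"turn":[0,0,0],"claw":-1},
  ],
)

```text
t: 12.4
tcp_pos: [0.4924, 0.0348, 0.1189]
eef_rot: [0.041, 0.999, -0.0, 0.001]
force: [3.1, -0.1, -1.4]
opening: 0.144
grip_force: 60.1
```

Call:
apply_moves(
  motion=[
    {"offset":[2,0,0],"turn":[0,0,0],"claw":-1},
    {"offset":[2,0,0],"turn":[0,0,0],"claw":-1},
    {"offset":[0,0,0],"turn":[0,0,0],"claw":-1},
  ],
)

```text
t: 12.78
tcp_pos: [0.4881, 0.0352, 0.1187]
eef_rot: [0.041, 0.999, -0.0, 0.0]
force: [2.6, 0.3, 0.5]
opening: 0.143
grip_force: 60.2
```

```bash
cat > look.py <<'E'
from h import *
import sys
np.set_printoptions(precision=4,suppress=True)
s=ctrl.read_state(); print(s["t"],s["tcp_pos"],s["force"],s["wrist_torque"])
p=ctrl.read_camera("scene"); t=ctrl.read_camera("top")
b=cv2.resize(p["color"][190:270,220:320],(500,400),interpolation=2); a=cv2.resize(t["color"][120:180,280:350],(300,257),interpolation=2)
o=np.zeros((400,800,3),np.uint8); o[:,:500]=b; o[:257,500:]=a; save(sys.argv[1],o)
Rm=R.from_quat(s["eef_rot"]).as_matrix(); g=s["tcp_pos"]-.019*Rm[:,2]; e=g-.13*Rm[:,0]+.0715*Rm[:,2]
print("leg end",e,"crop",(proj(p,e)-[220,190])*5,"bend",(proj(p,g-.13*Rm[:,0])-[220,190])*5)
E
python3 look.py l1
```

```text
12.775 [0.4881 0.0352 0.1187] [2.5894 0.2681 0.5273] [-0.1117 -0.8424 -0.0132]
leg end [0.6177 0.0246 0.0662] crop [234.3366 208.0305] bend [223.2664 113.6287]
```

View pics/l1.png

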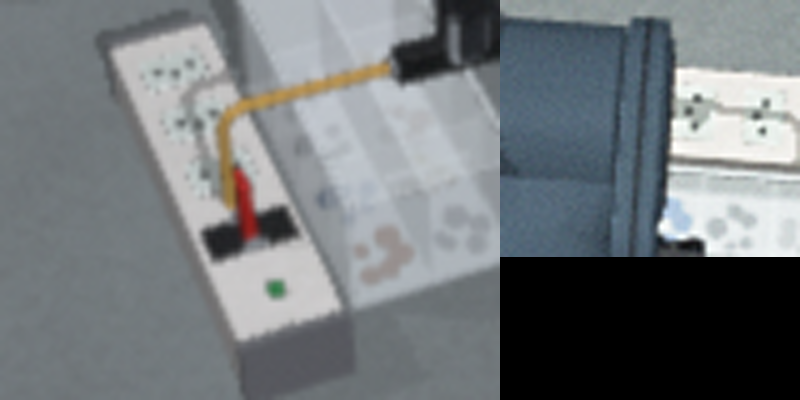

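The hook's leg is against the back of the lever (crop ~(235,195)), and the lever is already near upright. Continue pulling gently.

Call:
apply_moves(
  motion=[
    {"offset":[2,0,0],"turn":[0,0,0],"claw":-1},
    {"offset":[2,0,0],"turn":[0,0,0],"claw":-1},
    {"offset":[1,0,0],"turn":[0,0,0],"claw":-1},
  ],
)

```text
t: 13.25
tcp_pos: [0.4833, 0.0355, 0.1184]
eef_rot: [0.041, 0.999, -0.0, 0.0]
force: [4.0, -0.1, -1.6]
opening: 0.14
grip_force: 60.1
```

Call:
apply_moves(
  motion=[
    {"offset":[1,0,0],"turn":[0,0,0],"claw":-1},
    {"offset":[1,0,0],"turn":[0,0,0],"claw":-1},
    {"offset":[1,0,0],"turn":[0,0,0],"claw":-1},
  ],
)

```text
t: 13.62
tcp_pos: [0.4801, 0.0358, 0.1184]
eef_rot: [0.041, 0.999, -0.0, 0.0]
force: [5.0, -0.8, -1.3]
opening: 0.135
grip_force: 60.1
```

Call:
apply_moves(
  motion=[
    {"offset":[1,0,0],"turn":[0,0,0],"claw":-1},
    {"offset":[1,0,0],"turn":[0,0,0],"claw":-1},
  ],
)

```text
t: 13.88
tcp_pos: [0.4781, 0.036, 0.1184]
eef_rot: [0.041, 0.999, -0.0, 0.0]
force: [5.1, 0.9, -1.0]
opening: 0.138
grip_force: 60.1
```

Call:
apply_moves(
  motion=[
    {"offset":[1,0,0],"turn":[0,0,0],"claw":-1},
    {"offset":[1,0,0],"turn":[0,0,0],"claw":-1},
  ],
)

```text
t: 14.12
tcp_pos: [0.476, 0.0361, 0.1183]
eef_rot: [0.041, 0.999, -0.0, -0.0]
force: [3.7, 0.3, -1.3]
opening: 0.138
grip_force: 60.1
```

```bash
python3 - <<'E'
from h import *
np.set_printoptions(precision=4,suppress=True)
F=[]
for i in range(4):
    s=ctrl.read_state(); F.append(s["force"]); p=ctrl.read_camera("scene")
print(np.array(F),s["tcp_pos"],s["wrist_torque"])
for n,c in (("scene",p),):
    h=cv2.cvtColor(c["color"],cv2.COLOR_RGB2HSV); m=((h[...,0]<8)|(h[...,0]>172))&(h[...,1]>150)&(h[...,2]>60); m[:, :230]=0;m[:,330:]=0
    _,L,S,C=cv2.connectedComponentsWithStats(m.astype(np.uint8)); print(n,[(S[i].tolist(),C[i]) for i in range(1,len(S)) if S[i][4]>4])
for th in (0,.3,.45,.6): print(th,proj(p,[.611-.047*np.sin(th),.0225,.043+.047*np.cos(th)]))
E
```

```text
[[ 3.6996  0.2854 -1.2958]
 [ 4.2948 -1.7256 -1.0267]
 [ 3.9377 -0.3586 -1.5796]
 [ 4.1208 -0.574  -1.2122]] [0.4759 0.0362 0.1183] [-0.1331 -1.1263 -0.0127]
scene [([269, 224, 6, 13, 43], array([271.8605, 230.4651]))]
0 [268.1742 224.1677]
0.3 [273.0527 222.9974]
0.45 [275.3786 222.8611]
0.6 [277.5555 223.0272]
```

Call:
apply_moves(
  motion=[
    {"offset":[1,0,0],"turn":[0,0,0],"claw":-1},
    {"offset":[1,0,0],"turn":[0,0,0],"claw":-1},
  ],
)

```text
t: 14.58
tcp_pos: [0.4741, 0.0363, 0.1184]
eef_rot: [0.041, 0.999, 0.0, 0.0]
force: [5.0, -0.4, -0.6]
opening: 0.137
grip_force: 60.0
```

Call:
apply_moves(
  motion=[
    {"offset":[1,0,0],"turn":[0,0,0],"claw":-1},
    {"offset":[1,0,0],"turn":[0,0,0],"claw":-1},
  ],
)

```text
t: 14.82
tcp_pos: [0.4721, 0.0365, 0.1185]
eef_rot: [0.041, 0.999, 0.0, 0.0]
force: [4.7, -0.2, -1.2]
opening: 0.139
grip_force: 60.1
```

```bash
cat > f.py <<'E'
from h import *
np.set_printoptions(precision=3,suppress=True)
F=[];W=[]
for i in range(3):
    s=ctrl.read_state(); F.append(s["force"]);W.append(s["wrist_torque"]); p=ctrl.read_camera("scene")
print(s["t"],np.mean(F,0),s["tcp_pos"],np.mean(W,0))
h=cv2.cvtColor(p["color"],cv2.COLOR_RGB2HSV); m=((h[...,0]<8)|(h[...,0]>172))&(h[...,1]>150)&(h[...,2]>60); m[:, :230]=0;m[:,330:]=0
_,L,S,C=cv2.connectedComponentsWithStats(m.astype(np.uint8)); print([(S[i].tolist(),C[i]) for i in range(1,len(S)) if S[i][4]>4])
E
python3 f.py
```

```text
14.925 [ 3.924 -0.172 -0.533] [0.472 0.037 0.118] [-0.082 -1.026 -0.02 ]
[([269, 224, 8, 13, 52], array([272.712, 230.673]))]
```

Call:
apply_moves(
  motion=[
    {"offset":[1,0,0],"turn":[0,0,0],"claw":-1},
    {"offset":[1,0,0],"turn":[0,0,0],"claw":-1},
  ],
)

```text
t: 15.22
tcp_pos: [0.4704, 0.0366, 0.1185]
eef_rot: [0.041, 0.999, -0.0, 0.0]
force: [5.5, 0.6, -1.1]
opening: 0.137
grip_force: 60.1
```

Call:
apply_moves(
  motion=[
    {"offset":[1,0,0],"turn":[0,0,0],"claw":-1},
    {"offset":[0.5,0,0],"turn":[0,0,0],"claw":-1},
  ],
)

```text
t: 15.48
tcp_pos: [0.4694, 0.0367, 0.1188]
eef_rot: [0.041, 0.999, -0.0, 0.001]
force: [5.6, -1.0, -2.5]
opening: 0.136
grip_force: 60.1
```

```bash
python3 f.py
```

```text
15.575 [ 5.172 -0.9   -1.048] [0.469 0.037 0.119] [-0.135 -1.475 -0.001]
[([269, 223, 9, 14, 54], array([272.981, 230.463]))]
```

Call:
apply_moves(
  motion=[
    {"offset":[0.5,0,0],"turn":[0,0,0],"claw":-1},
    {"offset":[0.5,0,0],"turn":[0,0,0],"claw":-1},
  ],
)

```text
t: 15.88
tcp_pos: [0.4687, 0.0367, 0.1188]
eef_rot: [0.041, 0.999, -0.0, 0.001]
force: [5.6, -1.2, -0.7]
opening: 0.14
grip_force: 60.1
```

```bash
python3 f.py
```

```text
15.975 [ 5.722 -0.448 -0.644] [0.469 0.037 0.119] [-0.164 -1.728 -0.007]
[([269, 223, 9, 14, 54], array([272.981, 230.463]))]
```

Call:
apply_moves(
  motion=[
    {"offset":[0.7,0,0],"turn":[0,0,0],"claw":-1},
    {"offset":[0.7,0,0],"turn":[0,0,0],"claw":-1},
  ],
)

```text
t: 16.27
tcp_pos: [0.4678, 0.0368, 0.119]
eef_rot: [0.041, 0.999, -0.0, 0.002]
force: [6.5, -0.6, -1.1]
opening: 0.135
grip_force: 60.1
```

```bash
python3 f.py
```

```text
16.375 [ 6.153 -0.161 -0.609] [0.467 0.037 0.119] [-0.126 -1.789  0.003]
[([269, 223, 9, 14, 55], array([272.964, 230.436]))]
```

```bash
cat > rod.py <<'E'
from h import *
np.set_printoptions(precision=3,suppress=True)
s=ctrl.read_state(); p=ctrl.read_camera("scene")
h=cv2.cvtColor(p["color"],cv2.COLOR_RGB2HSV); m=(h[...,0]>10)&(h[...,0]<26)&(h[...,1]>110)&(h[...,2]>90)
Rm=R.from_quat(s["eef_rot"]).as_matrix(); g=s["tcp_pos"]-.019*Rm[:,2]
def fit(pp,z=0):
    Rp=R.from_rotvec(pp*Rm[:,1]).as_matrix(); return lambda x,zz:proj(p,g+Rp@(-x*Rm[:,0]+zz*Rm[:,2])+z*Rm[:,2]*-1)
b=fit(0)(.13,0); g0=fit(0)(0,0)
x0,x1=int(b[0])-12,int(g0[0])+30; y0,y1=int(b[1])-15,int(b[1])+32
pts=np.argwhere(m[y0:y1,x0:x1])[:,::-1]+[x0,y0]
print("n",len(pts),"force",s["force"])
best=[]
for pp in np.radians(np.arange(-14,14.1,1)):
    F=fit(pp); L=np.array([F(x,0) for x in np.linspace(.045,.13,40)]+[F(.13,z) for z in np.linspace(0,.0715,30)])
    from scipy.spatial import cKDTree
    d,_=cKDTree(L).query(pts); best.append((np.mean(np.minimum(d,8)),np.degrees(pp),F(.13,0),F(.13,.0715)))
best.sort(key=lambda t:t[0]); print(*best[:3],sep="\n")
pp=np.radians(best[0][1]); Rp=R.from_rotvec(pp*Rm[:,1]).as_matrix(); print("leg end world",g+Rp@(-.13*Rm[:,0]+.0715*Rm[:,2]))
E
python3 rod.py
```

```text
n 82 force [ 5.734 -0.717  0.193]
(np.float64(0.5644545595619089), np.float64(-3.0000000000000004), array([272.173, 208.47 ]), array([272.7  , 227.888]))
(np.float64(0.5950196237743515), np.float64(-4.0), array([272.163, 207.827]), array([272.247, 227.402]))
(np.float64(0.6550807591291627), np.float64(-2.0), array([272.198, 209.108]), array([273.166, 228.363]))
leg end world [0.601 0.026 0.074]
```

Call:
apply_moves(
  motion=[
    {"offset":[1,0,0],"turn":[0,0,0],"claw":-1},
    {"offset":[1,0,0],"turn":[0,0,0],"claw":-1},
  ],
)

```text
t: 16.73
tcp_pos: [0.4665, 0.0369, 0.1193]
eef_rot: [0.041, 0.999, -0.0, 0.003]
force: [7.9, -1.2, 0.9]
opening: 0.14
grip_force: 60.2
```

```bash
python3 f.py; python3 rod.py
```

```text
16.825 [ 5.687 -0.516  0.243] [0.465 0.037 0.119] [-0.102 -1.364  0.011]
[([269, 223, 8, 14, 55], array([272.873, 230.473]))]
n 87 force [4.844 0.244 0.903]
(np.float64(0.5862152193947773), np.float64(-5.0), array([273.194, 207.02 ]), array([272.837, 226.729]))
(np.float64(0.6393466604227103), np.float64(-4.0), array([273.19 , 207.668]), array([273.277, 227.225]))
(np.float64(0.706366347718263), np.float64(-6.000000000000001), array([273.213, 206.368]), array([272.41 , 226.223]))
leg end world [0.6   0.026 0.078]
```

The force peaked at 7.9 N and then the hook slipped in the pads. The hook is now pitched 5° nose-up. A larger nose-up pitch shortens the moment arm, so I'll back off, pitch the tool about 7° nose-up, lower and pull again.

Call:
apply_moves(
  motion=[
    {"offset":[-3,0,0],"turn":[0,0,0],"claw":-1},
    {"offset":[-6,0,0],"turn":[0,0,0],"claw":-1},
    {"offset":[0,0,-3],"turn":[0,-3.5,0],"claw":-1},
    {"offset":[0,0,0],"turn":[0,-3.5,0],"claw":-1},
    {"offset":[0,0,0],"turn":[0,0,0],"claw":-1},
    {"offset":[0,0,0],"turn":[0,0,0],"claw":-1},
  ],
)

```text
t: 17.68
tcp_pos: [0.4723, 0.0365, 0.1206]
eef_rot: [0.041, 0.997, -0.002, 0.059]
force: [0.7, -0.3, -1.9]
opening: 0.14
grip_force: 59.9
```

```bash
python3 f.py; python3 rod.py; python3 - <<'E'
from h import *
np.set_printoptions(precision=4,suppress=True)
s=ctrl.read_state(); Rm=R.from_quat(s["eef_rot"]).as_matrix(); print(s["tcp_pos"],Rm)
g=s["tcp_pos"]-.019*Rm[:,2]
for d in (-4,-5,-6):
    Rp=R.from_rotvec(np.radians(d)*Rm[:,1]).as_matrix(); e=g+Rp@(-.13*Rm[:,0]+.0715*Rm[:,2])
    D=np.array([.610,.0255,.070])-e; print(d,e,"tool mm",Rm.T@D*1000,"newTCP",s["tcp_pos"]+D)
E
```

```text
17.775 [ 0.405 -0.051 -1.655] [0.473 0.036 0.121] [ 0.02   0.2   -0.024]
[([269, 223, 9, 14, 59], array([272.949, 230.22 ]))]
n 105 force [ 0.407 -0.101 -1.55 ]
(np.float64(1.9520159547720106), np.float64(-2.0), array([270.896, 204.531]), array([268.894, 224.819]))
(np.float64(1.9998187791310011), np.float64(-1.0), array([270.837, 205.197]), array([269.288, 225.356]))
(np.float64(2.0175543943038035), np.float64(-3.0000000000000004), array([270.969, 203.86 ]), array([268.514, 224.272]))
leg end world [0.61  0.025 0.09 ]
[0.4734 0.0363 0.1212] [[-0.9894  0.0814  0.1204]
 [ 0.0808  0.9967 -0.0098]
 [-0.1208 -0.     -0.9927]]
-4 [0.6118 0.025  0.0946] tool mm [ 4.8282  0.3275 24.1651] newTCP [0.4715 0.0368 0.0967]
-5 [0.6126 0.025  0.097 ] tool mm [ 5.8942  0.3275 26.5249] newTCP [0.4708 0.0369 0.0942]
-6 [0.6133 0.0249 0.0995] tool mm [ 6.9189  0.3275 28.903 ] newTCP [0.4701 0.0369 0.0917]
```

```bash
sed -i 's/np.linspace(.045,.13,40)\]/np.r_[np.linspace(-.07,-.035,15),np.linspace(.035,.13,40)]]/; s/int(g0\[0\])+30/int(g0[0])+45/; s/np.minimum(d,8)/np.minimum(d,4)/' rod.py; sed -i 's/y0,y1=int(b\[1\])-15/y0,y1=int(b[1])-35/' rod.py; python3 rod.py; python3 - <<'E'
import cv2
E
```

```text
n 104 force [ 0.284 -0.373 -1.522]
(np.float64(0.6052820584435792), np.float64(-2.0), array([270.866, 204.501]), array([268.857, 224.793]))
(np.float64(0.64334705570812), np.float64(-1.0), array([270.807, 205.167]), array([269.251, 225.33 ]))
(np.float64(0.7065769184407562), np.float64(-3.0000000000000004), array([270.94, 203.83]), array([268.477, 224.246]))
leg end world [0.61  0.025 0.09 ]
```

Call:
apply_moves(
  motion=[
    {"offset":[0,0,0],"turn":[0,-2,0],"claw":-1},
    {"offset":[0,0,12],"turn":[0,0,0],"claw":-1},
    {"offset":[0,0,12],"turn":[0,0,0],"claw":-1},
    {"offset":[0,0,0],"turn":[0,0,0],"claw":-1},
    {"offset":[0,0,0],"turn":[0,0,0],"claw":-1},
  ],
)

```text
t: 18.55
tcp_pos: [0.4769, 0.0361, 0.0973]
eef_rot: [0.041, 0.996, -0.003, 0.078]
force: [0.4, 0.5, -0.4]
opening: 0.139
grip_force: 59.9
```

```bash
python3 f.py; python3 rod.py
```

```text
18.65 [ 0.186  0.1   -0.912] [0.477 0.036 0.098] [0.033 0.267 0.01 ]
[([269, 223, 8, 14, 58], array([272.879, 230.293]))]
n 94 force [-0.454 -0.643 -0.307]
(np.float64(0.5693808260535282), np.float64(-2.0), array([270.491, 209.914]), array([267.58 , 229.967]))
(np.float64(0.6016974714435862), np.float64(-1.0), array([270.402, 210.572]), array([267.942, 230.508]))
(np.float64(0.658756999673946), np.float64(-3.0000000000000004), array([270.594, 209.252]), array([267.233, 229.415]))
leg end world [0.615 0.025 0.072]
```

Call:
apply_moves(
  motion=[
    {"offset":[2,0,-0.3],"turn":[0,0,0],"claw":-1},
    {"offset":[2,0,-0.3],"turn":[0,0,0],"claw":-1},
    {"offset":[2,0,-0.3],"turn":[0,0,0],"claw":-1},
    {"offset":[0,0,0],"turn":[0,0,0],"claw":-1},
  ],
)

```text
t: 19.25
tcp_pos: [0.4707, 0.0366, 0.0977]
eef_rot: [0.041, 0.996, -0.003, 0.078]
force: [-0.2, -0.2, -0.9]
opening: 0.139
grip_force: 59.9
```

Call:
apply_moves(
  motion=[
    {"offset":[2,0,-0.4],"turn":[0,0,0],"claw":-1},
    {"offset":[1,0,-0.2],"turn":[0,0,0],"claw":-1},
  ],
)

```text
t: 19.5
tcp_pos: [0.4677, 0.0368, 0.0978]
eef_rot: [0.041, 0.996, -0.003, 0.078]
force: [0.8, -0.6, -1.0]
opening: 0.141
grip_force: 59.9
```

```bash
python3 f.py; python3 rod.py
```

```text
19.6 [ 0.196 -0.317 -1.034] [0.468 0.037 0.098] [ 0.049  0.245 -0.006]
[([269, 223, 8, 14, 57], array([272.895, 230.333]))]
n 101 force [-0.741  0.054 -1.5  ]
(np.float64(0.6051428052211244), np.float64(-2.0), array([274.023, 209.074]), array([271.012, 229.106]))
(np.float64(0.6498492535046824), np.float64(-1.0), array([273.931, 209.732]), array([271.368, 229.648]))
(np.float64(0.7034981282915087), np.float64(-3.0000000000000004), array([274.129, 208.413]), array([270.67 , 228.555]))
leg end world [0.606 0.026 0.071]
```

Call:
apply_moves(
  motion=[
    {"offset":[2,0,-0.4],"turn":[0,0,0],"claw":-1},
    {"offset":[1.5,0,-0.3],"turn":[0,0,0],"claw":-1},
  ],
)

```text
t: 19.95
tcp_pos: [0.4643, 0.0371, 0.0979]
eef_rot: [0.041, 0.996, -0.003, 0.078]
force: [1.3, 0.7, -1.8]
opening: 0.138
grip_force: 59.9
```

Call:
apply_moves(
  motion=[
    {"offset":[1,0,-0.2],"turn":[0,0,0],"claw":-1},
    {"offset":[1,0,-0.2],"turn":[0,0,0],"claw":-1},
  ],
)

```text
t: 20.2
tcp_pos: [0.463, 0.0372, 0.0985]
eef_rot: [0.041, 0.996, -0.003, 0.079]
force: [1.5, -0.4, -0.5]
opening: 0.137
grip_force: 59.9
```

```bash
python3 f.py; python3 rod.py
```

```text
20.3 [ 0.981 -0.547 -1.013] [0.463 0.037 0.098] [ 0.002 -0.131  0.009]
[([269, 223, 8, 14, 53], array([272.868, 230.642]))]
n 102 force [ 1.755 -0.147 -0.474]
(np.float64(0.6077915762479397), np.float64(-3.0000000000000004), array([276.022, 207.649]), array([272.471, 227.808]))
(np.float64(0.6123614083525082), np.float64(-2.0), array([275.912, 208.311]), array([272.809, 228.36 ]))
(np.float64(0.7421094811817328), np.float64(-1.0), array([275.817, 208.969]), array([273.161, 228.903]))
leg end world [0.601 0.026 0.074]
```

Call:
apply_moves(
  motion=[
    {"offset":[1,0,-0.15],"turn":[0,0,0],"claw":-1},
    {"offset":[1,0,-0.15],"turn":[0,0,0],"claw":-1},
  ],
)

```text
t: 20.65
tcp_pos: [0.4614, 0.0373, 0.0986]
eef_rot: [0.041, 0.996, -0.003, 0.08]
force: [4.1, -1.0, -1.9]
opening: 0.138
grip_force: 59.9
```

Call:
apply_moves(
  motion=[
    {"offset":[1,0,-0.15],"turn":[0,0,0],"claw":-1},
    {"offset":[1,0,-0.15],"turn":[0,0,0],"claw":-1},
  ],
)

```text
t: 20.9
tcp_pos: [0.4599, 0.0374, 0.099]
eef_rot: [0.041, 0.996, -0.003, 0.08]
force: [5.9, -0.2, -1.6]
opening: 0.141
grip_force: 59.8
```

```bash
python3 f.py; python3 rod.py
```

```text
21.0 [ 5.171 -0.453 -0.378] [0.46  0.037 0.099] [-0.096 -1.197 -0.029]
[([269, 223, 8, 14, 52], array([272.788, 230.808]))]
n 98 force [ 4.146 -0.225  0.001]
(np.float64(0.6102867656878269), np.float64(-4.0), array([277.302, 206.433]), array([273.21 , 226.713]))
(np.float64(0.63726081264984), np.float64(-3.0000000000000004), array([277.174, 207.098]), array([273.531, 227.277]))
(np.float64(0.7192412159965834), np.float64(-5.0), array([277.444, 205.765]), array([272.904, 226.141]))
leg end world [0.599 0.026 0.078]
```

Call:
apply_moves(
  motion=[
    {"offset":[-4,0,0.6],"turn":[0,0,0],"claw":-1},
    {"offset":[-6,0,1],"turn":[0,0,0],"claw":-1},
    {"offset":[-5,0,0.8],"turn":[0,0,0],"claw":-1},
    {"offset":[0,0,0],"turn":[0,3.5,0],"claw":-1},
    {"offset":[0,0,0],"turn":[0,0,0],"claw":-1},
    {"offset":[0,0,0],"turn":[0,0,0],"claw":-1},
  ],
)

```text
t: 21.85
tcp_pos: [0.4727, 0.0364, 0.0972]
eef_rot: [0.041, 0.998, -0.002, 0.047]
force: [-0.6, -0.1, -0.9]
opening: 0.138
grip_force: 59.9
```

```bash
python3 f.py; python3 rod.py
```

```text
21.95 [-0.095  0.039 -1.028] [0.473 0.036 0.098] [ 0.021  0.178 -0.01 ]
[([269, 223, 9, 14, 56], array([273.071, 230.179]))]
n 103 force [ 0.368  0.137 -2.065]
(np.float64(0.6170410981182731), np.float64(-2.0), array([271.501, 211.976]), array([270.14 , 231.579]))
(np.float64(0.641118494037204), np.float64(-1.0), array([271.463, 212.62 ]), array([270.547, 232.086]))
(np.float64(0.7070308494615447), np.float64(-3.0000000000000004), array([271.553, 211.328]), array([269.746, 231.063]))
leg end world [0.609 0.025 0.063]
```

Call:
apply_moves(
  motion=[
    {"offset":[-4,0,0],"turn":[0,0,0],"claw":-1},
    {"offset":[0,0,4],"turn":[0,0,0],"claw":-1},
    {"offset":[2,0,-0.2],"turn":[0,0,0],"claw":-1},
    {"offset":[2,0,-0.2],"turn":[0,0,0],"claw":-1},
    {"offset":[1,0,-0.1],"turn":[0,0,0],"claw":-1},
  ],
)

```text
t: 22.68
tcp_pos: [0.4726, 0.0364, 0.0944]
eef_rot: [0.041, 0.998, -0.002, 0.048]
force: [0.3, -0.6, -1.0]
opening: 0.136
grip_force: 59.9
```

Call:
apply_moves(
  motion=[
    {"offset":[1,0,-0.1],"turn":[0,0,0],"claw":-1},
    {"offset":[1,0,-0.1],"turn":[0,0,0],"claw":-1},
  ],
)

```text
t: 22.92
tcp_pos: [0.4713, 0.0365, 0.0948]
eef_rot: [0.041, 0.998, -0.002, 0.049]
force: [1.6, -0.5, -1.7]
opening: 0.141
grip_force: 59.9
```

Call:
apply_moves(
  motion=[
    {"offset":[1,0,-0.1],"turn":[0,0,0],"claw":-1},
    {"offset":[1,0,-0.1],"turn":[0,0,0],"claw":-1},
  ],
)

```text
t: 23.18
tcp_pos: [0.4698, 0.0366, 0.095]
eef_rot: [0.041, 0.998, -0.002, 0.049]
force: [3.0, 0.1, -1.2]
opening: 0.14
grip_force: 59.9
```

```bash
python3 f.py; python3 rod.py
```

```text
23.275 [ 2.598 -0.263 -0.485] [0.469 0.037 0.095] [-0.052 -0.603 -0.028]
[([269, 223, 8, 14, 51], array([273.098, 230.294]))]
n 103 force [ 2.432  0.825 -0.575]
(np.float64(0.6065753507783155), np.float64(-3.0000000000000004), array([272.937, 211.671]), array([271.041, 231.357]))
(np.float64(0.6556078137177292), np.float64(-4.0), array([273.007, 211.021]), array([270.665, 230.831]))
(np.float64(0.6816781013447855), np.float64(-2.0), array([272.882, 212.317]), array([271.43 , 231.873]))
leg end world [0.606 0.026 0.063]
```

Good, force builds with the leg low on the lever (leg end at z≈0.063). Continue without pausing.

Call:
apply_moves(
  motion=[
    {"offset":[1,0,-0.1],"turn":[0,0,0],"claw":-1},
    {"offset":[1,0,-0.1],"turn":[0,0,0],"claw":-1},
    {"offset":[1,0,-0.1],"turn":[0,0,0],"claw":-1},
  ],
)

```text
t: 23.75
tcp_pos: [0.4674, 0.0368, 0.0952]
eef_rot: [0.041, 0.998, -0.002, 0.05]
force: [5.9, -0.6, -2.0]
opening: 0.139
grip_force: 59.9
```

Call:
apply_moves(
  motion=[
    {"offset":[1,0,-0.1],"turn":[0,0,0],"claw":-1},
    {"offset":[1,0,-0.1],"turn":[0,0,0],"claw":-1},
  ],
)

```text
t: 24.0
tcp_pos: [0.4662, 0.0369, 0.0957]
eef_rot: [0.041, 0.998, -0.002, 0.051]
force: [7.2, -0.8, -1.7]
opening: 0.14
grip_force: 59.9
```

```bash
python3 f.py; python3 rod.py
```

```text
24.1 [ 5.858 -0.662 -0.788] [0.466 0.037 0.096] [-0.096 -1.599 -0.022]
[([269, 223, 9, 14, 54], array([273.037, 230.37 ]))]
n 105 force [ 6.328 -0.65   0.42 ]
(np.float64(0.6025539914508531), np.float64(-4.0), array([274.324, 210.302]), array([271.851, 230.15 ]))
(np.float64(0.655961240034923), np.float64(-5.0), array([274.413, 209.647]), array([271.493, 229.612]))
(np.float64(0.6992429765400043), np.float64(-3.0000000000000004), array([274.25 , 210.954]), array([272.223, 230.678]))
leg end world [0.604 0.026 0.066]
```

Call:
apply_moves(
  motion=[
    {"offset":[1,0,-0.1],"turn":[0,0,0],"claw":-1},
    {"offset":[1,0,-0.1],"turn":[0,0,0],"claw":-1},
    {"offset":[1,0,-0.1],"turn":[0,0,0],"claw":-1},
  ],
)

```text
t: 24.58
tcp_pos: [0.4637, 0.0373, 0.096]
eef_rot: [0.041, 0.998, -0.002, 0.051]
force: [7.9, 0.4, -1.7]
opening: 0.138
grip_force: 59.8
```

Call:
apply_moves(
  motion=[
    {"offset":[1,0,-0.1],"turn":[0,0,0],"claw":-1},
    {"offset":[1,0,-0.1],"turn":[0,0,0],"claw":-1},
  ],
)

```text
t: 24.82
tcp_pos: [0.4627, 0.0373, 0.0965]
eef_rot: [0.041, 0.998, -0.002, 0.052]
force: [8.4, -0.2, -1.1]
opening: 0.137
grip_force: 59.8
```

```bash
python3 f.py; python3 rod.py
```

```text
24.925 [ 6.586 -0.736 -0.809] [0.461 0.037 0.096] [-0.201 -1.841 -0.065]
[([269, 223, 9, 14, 54], array([272.981, 230.463]))]
n 100 force [ 5.407  0.406 -1.177]
(np.float64(0.7494476757647804), np.float64(-7.0), array([276.44, 207.83]), array([272.56 , 228.023]))
(np.float64(0.7942127963309566), np.float64(-6.000000000000001), array([276.32 , 208.492]), array([272.887, 228.581]))
(np.float64(0.829387287787263), np.float64(-8.0), array([276.575, 207.164]), array([272.247, 227.456]))
leg end world [0.601 0.026 0.074]
```

The hook slips in the grip at about 8 N. I'll change the geometry: yaw the hook about 45° so the gripper stands beside the organizer on the left. It can then sit lower with the hook more nose-up, which cuts the twisting moment on the pads. Back off and rise first.

Call:
apply_moves(
  motion=[
    {"offset":[-5,0,0.5],"turn":[0,0,0],"claw":-1},
    {"offset":[-8,0,0.5],"turn":[0,0,0],"claw":-1},
    {"offset":[0,0,-20],"turn":[0,0,0],"claw":-1},
    {"offset":[0,0,-35],"turn":[0,0,0],"claw":-1},
    {"offset":[0,0,-20],"turn":[0,0,0],"claw":-1},
    {"offset":[0,0,0],"turn":[0,0,0],"claw":-1},
    {"offset":[0,0,0],"turn":[0,0,0],"claw":-1},
  ],
)

```text
t: 25.9
tcp_pos: [0.4633, 0.0371, 0.1674]
eef_rot: [0.041, 0.998, -0.002, 0.046]
force: [0.3, 0.2, -0.4]
opening: 0.138
grip_force: 59.6
```

```bash
cat > tgt.py <<'E'
from h import *
np.set_printoptions(precision=3,suppress=True)
def down(yaw,pitch=0):
    a=np.radians(yaw); x=np.array([np.cos(a),np.sin(a),0]); z=np.array([0,0,-1.]); T=np.c_[x,np.cross(z,x),z]
    return R.from_matrix(T)*R.from_rotvec([0,np.radians(pitch),0])
def plan(leg,yaw,pitch,grip_pitch):
    """TCP pose so that leg end is at leg; tool x yaw (deg), tool pitch, in-grip pitch (neg = nose up)"""
    s=ctrl.read_state(); T=down(yaw,pitch); Rg=R.from_rotvec([0,np.radians(grip_pitch),0])
    v=np.array([0,0,-.019])+Rg.apply([-.13,0,.0715]); tcp=np.array(leg)-T.apply(v); C=R.from_quat(s["eef_rot"])
    D=tcp-s["tcp_pos"]; print("tcp",tcp,"now",s["tcp_pos"],"shift before turn",C.inv().apply(D)*1e3,"turn",np.degrees((C.inv()*T).as_rotvec()),"shift after turn",T.inv().apply(D)*1e3)
E
python3 f.py; python3 rod.py; python3 -c "
from tgt import *
plan([.620,.021,.062],135,-9,-5); plan([.620,.021,.110],135,-9,-5)"
```

```text
26.0 [ 0.093 -0.064 -1.303] [0.463 0.037 0.167] [-0.008  0.193  0.008]
[([269, 223, 9, 14, 59], array([272.949, 230.22 ]))]
n 112 force [-0.797  0.273 -1.275]
(np.float64(0.9467331460403222), np.float64(-5.0), array([273.238, 189.18 ]), array([270.467, 210.674]))
(np.float64(0.9775250645051887), np.float64(-4.0), array([273.154, 189.887]), array([270.849, 211.259]))
(np.float64(1.0154285413042865), np.float64(-6.000000000000001), array([273.337, 188.47 ]), array([270.1  , 210.078]))
leg end world [0.602 0.026 0.139]
tcp [0.521 0.12  0.081] now [0.464 0.037 0.168] shift before turn [-41.923  87.57   90.826] turn [ 5.025 -3.521 40.03 ] shift after turn [31.749 99.218 82.602]
tcp [0.521 0.12  0.129] now [0.464 0.037 0.168] shift before turn [-46.377  87.566  43.033] turn [ 5.025 -3.521 40.03 ] shift after turn [24.24  99.218 35.193]
```

Call:
apply_moves(
  motion=[
    {"offset":[0,0,0],"turn":[1.25,-0.88,10],"claw":-1},
    {"offset":[0,0,0],"turn":[1.25,-0.88,10],"claw":-1},
    {"offset":[0,0,0],"turn":[1.25,-0.88,10],"claw":-1},
    {"offset":[0,0,0],"turn":[1.25,-0.88,10],"claw":-1},
    {"offset":[8,33,0],"turn":[0,0,0],"claw":-1},
    {"offset":[8,33,10],"turn":[0,0,0],"claw":-1},
    {"offset":[8,33,25],"turn":[0,0,0],"claw":-1},
    {"offset":[0,0,0],"turn":[0,0,0],"claw":-1},
  ],
)

```text
t: 27.1
tcp_pos: [0.52, 0.1211, 0.1271]
eef_rot: [0.38, 0.922, -0.031, 0.071]
force: [0.9, 0.4, -1.0]
opening: 0.142
grip_force: 59.6
```

Call:
apply_moves(
  motion=[
    {"offset":[0,0,0],"turn":[0,0,0],"claw":-1},
    {"offset":[0,0,0],"turn":[0,0,0],"claw":-1},
  ],
)

```text
t: 27.35
tcp_pos: [0.5219, 0.1195, 0.1322]
eef_rot: [0.382, 0.921, -0.029, 0.075]
force: [0.0, -0.6, -1.1]
opening: 0.139
grip_force: 59.6
```

```bash
python3 f.py; python3 rod.py; python3 -c "
from tgt import *
plan([.620,.021,.062],135,-9,-5)
p=ctrl.read_camera('scene'); save('z9',cv2.resize(p['color'][160:280,220:350],(780,600) if 0 else (650,600),interpolation=2))"
```

```text
27.45 [ 0.114 -0.66  -0.995] [0.522 0.119 0.132] [ 0.169  0.216 -0.028]
[([269, 223, 8, 14, 57], array([272.825, 230.333]))]
n 105 force [-0.103  0.677 -0.556]
(np.float64(0.6873497284290521), np.float64(-5.0), array([267.582, 200.782]), array([263.445, 218.68 ]))
(np.float64(0.7265042978574413), np.float64(-6.000000000000001), array([267.727, 200.191]), array([263.141, 217.953]))
(np.float64(0.7591310377684971), np.float64(-4.0), array([267.452, 201.377]), array([263.763, 219.407]))
leg end world [0.621 0.02  0.114]
tcp [0.521 0.12  0.081] now [0.522 0.12  0.132] shift before turn [ 9.552 -0.586 50.088] turn [ 0.204  0.175 -0.046] shift after turn [ 9.399 -0.399 50.119]
```

View pics/z9.png

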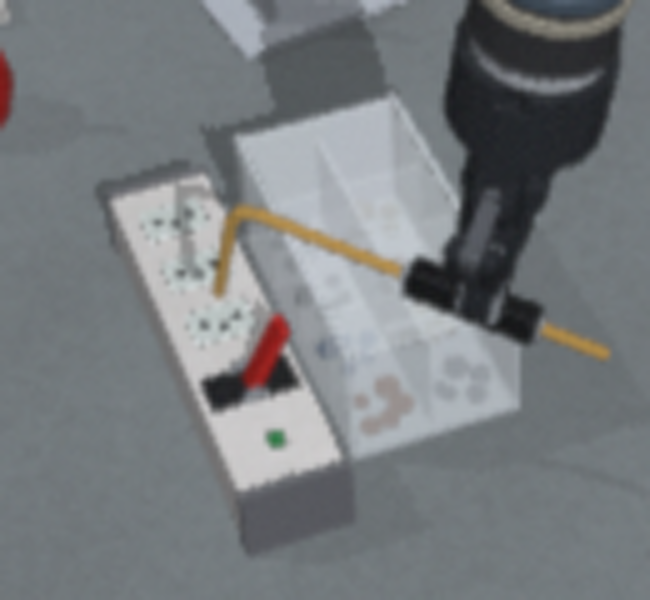

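The picture shows the lever leaning toward the robot, tip at (280,322), with the hook's leg end at (220,292) above and behind it. The gripper is beside the organizer, so I'll lower it.

Call:
apply_moves(
  motion=[
    {"offset":[4,0,20],"turn":[0,0,0],"claw":-1},
    {"offset":[3.5,-0.5,18],"turn":[0,0,0],"claw":-1},
    {"offset":[2,0,12],"turn":[0,0,0],"claw":-1},
    {"offset":[0,0,0],"turn":[0,0,0],"claw":-1},
    {"offset":[0,0,0],"turn":[0,0,0],"claw":-1},
  ],
)

```text
t: 28.22
tcp_pos: [0.5208, 0.1208, 0.0808]
eef_rot: [0.381, 0.921, -0.029, 0.074]
force: [0.4, 0.7, -0.7]
opening: 0.14
grip_force: 59.6
```

```bash
python3 f.py; python3 rod.py; python3 -c "
from tgt import *
plan([.610,.0218,.062],135,-9,-5)
C=R.from_quat(ctrl.read_state()['eef_rot']);print('1mm pull in tool',C.inv().apply([-.9968,.0795,0]))"
```

```text
28.325 [ 0.176 -0.107 -0.469] [0.521 0.121 0.081] [ 0.196  0.194 -0.013]
[([269, 223, 8, 14, 58], array([272.879, 230.293]))]
n 99 force [ 0.025  0.395 -0.599]
(np.float64(0.7019764078995664), np.float64(-5.0), array([269.625, 215.371]), array([265.516, 232.181]))
(np.float64(0.7289799425051123), np.float64(-6.000000000000001), array([269.768, 214.817]), array([265.223, 231.49 ]))
(np.float64(0.7767109462545831), np.float64(-4.0), array([269.496, 215.93 ]), array([265.823, 232.87 ]))
leg end world [0.621 0.022 0.063]
tcp [0.511 0.121 0.081] now [0.521 0.121 0.081] shift before turn [ 7.47  -7.22  -1.114] turn [0.217 0.179 0.001] shift after turn [ 7.473 -7.224 -1.063]
1mm pull in tool [ 0.751 -0.648 -0.124]
```

Call:
apply_moves(
  motion=[
    {"offset":[1.9,-1.6,-0.3],"turn":[0,0,0],"claw":-1},
    {"offset":[1.9,-1.6,-0.3],"turn":[0,0,0],"claw":-1},
    {"offset":[1.9,-1.6,-0.3],"turn":[0,0,0],"claw":-1},
    {"offset":[1.5,-1.3,-0.25],"turn":[0,0,0],"claw":-1},
  ],
)

```text
t: 28.92
tcp_pos: [0.5108, 0.1216, 0.0803]
eef_rot: [0.381, 0.921, -0.029, 0.074]
force: [0.6, -0.5, -1.7]
opening: 0.136
grip_force: 59.6
```

Call:
apply_moves(
  motion=[
    {"offset":[1.1,-1,-0.2],"turn":[0,0,0],"claw":-1},
    {"offset":[1.1,-1,-0.2],"turn":[0,0,0],"claw":-1},
    {"offset":[1.1,-1,-0.2],"turn":[0,0,0],"claw":-1},
  ],
)

```text
t: 29.3
tcp_pos: [0.5076, 0.1217, 0.081]
eef_rot: [0.381, 0.921, -0.029, 0.075]
force: [4.0, -0.5, -1.1]
opening: 0.137
grip_force: 59.6
```

Call:
apply_moves(
  motion=[
    {"offset":[1.1,-1,-0.2],"turn":[0,0,0],"claw":-1},
    {"offset":[1.1,-1,-0.2],"turn":[0,0,0],"claw":-1},
  ],
)

```text
t: 29.55
tcp_pos: [0.5051, 0.1219, 0.0813]
eef_rot: [0.381, 0.921, -0.029, 0.076]
force: [5.9, -1.6, -1.4]
opening: 0.138
grip_force: 59.7
```

```bash
python3 f.py; python3 rod.py
```

```text
29.65 [ 5.018 -0.539 -0.893] [0.505 0.122 0.081] [-0.133 -1.122  0.534]
[([269, 223, 9, 14, 59], array([272.983, 230.136]))]
n 105 force [ 4.036 -0.453 -0.22 ]
(np.float64(0.7771567306522724), np.float64(-6.000000000000001), array([275.875, 213.041]), array([271.069, 229.73 ]))
(np.float64(0.8255264474000684), np.float64(-5.0), array([275.724, 213.596]), array([271.352, 230.421]))
(np.float64(0.8400101797649722), np.float64(-7.0), array([276.042, 212.491]), array([270.799, 229.039]))
leg end world [0.605 0.022 0.065]
```

Call:
apply_moves(
  motion=[
    {"offset":[0.9,-0.8,-0.15],"turn":[0,0,0],"claw":-1},
    {"offset":[0.9,-0.8,-0.15],"turn":[0,0,0],"claw":-1},
    {"offset":[0.9,-0.8,-0.15],"turn":[0,0,0],"claw":-1},
  ],
)

```text
t: 30.12
tcp_pos: [0.5004, 0.1219, 0.0808]
eef_rot: [0.381, 0.921, -0.029, 0.075]
force: [4.9, -0.9, -0.2]
opening: 0.138
grip_force: 59.4
```

Call:
apply_moves(
  motion=[
    {"offset":[0.8,-0.7,-0.1],"turn":[0,0,0],"claw":-1},
    {"offset":[0.8,-0.7,-0.1],"turn":[0,0,0],"claw":-1},
  ],
)

```text
t: 30.38
tcp_pos: [0.4991, 0.1221, 0.081]
eef_rot: [0.381, 0.921, -0.029, 0.075]
force: [7.8, -1.9, -1.1]
opening: 0.134
grip_force: 59.7
```

```bash
python3 f.py; python3 rod.py
```

```text
30.475 [ 6.939 -1.114 -0.802] [0.499 0.122 0.081] [-0.211 -1.451  0.608]
[([269, 223, 9, 14, 53], array([273.038, 230.434]))]
n 104 force [ 6.172 -0.939  0.143]
(np.float64(1.1059697157351058), np.float64(-5.0), array([277.797, 212.998]), array([273.346, 229.813]))
(np.float64(1.1319187574642917), np.float64(-6.000000000000001), array([277.951, 212.444]), array([273.065, 229.123]))
(np.float64(1.168724070777741), np.float64(-4.0), array([277.657, 213.556]), array([273.64 , 230.502]))
leg end world [0.598 0.023 0.062]
```

Call:
apply_moves(
  motion=[
    {"offset":[0.3,-1.1,-0.1],"turn":[0,0,0],"claw":-1},
    {"offset":[0.3,-1.1,-0.1],"turn":[0,0,0],"claw":-1},
    {"offset":[0.3,-1.1,-0.1],"turn":[0,0,0],"claw":-1},
  ],
)

```text
t: 30.95
tcp_pos: [0.4971, 0.1208, 0.0817]
eef_rot: [0.381, 0.921, -0.028, 0.076]
force: [8.2, -1.5, -1.1]
opening: 0.139
grip_force: 60.9
```

```bash
sed -i 's/^for pp in.*/from itertools import product\nfor pp,yy in product(np.radians(np.arange(-12,0.1,1)),np.radians(np.arange(-12,12.1,2))):/; s/F=fit(pp);/F=fit(pp,yy);/; s/def fit(pp,z=0):/def fit(pp,yy=0,z=0):/; s/Rp=R.from_rotvec(pp\*Rm\[:,1\]).as_matrix(); return/Rp=(R.from_rotvec(yy*Rm[:,2])*R.from_rotvec(pp*Rm[:,1])).as_matrix(); return/; s/np.degrees(pp),F(.13,0)/np.degrees(pp),np.degrees(yy)/; s/^pp=np.radians.*Rp=R[^;]*;/pp,yy=np.radians(best[0][1:3]); Rp=(R.from_rotvec(yy*Rm[:,2])*R.from_rotvec(pp*Rm[:,1])).as_matrix();/' rod.py; python3 f.py; python3 rod.py
```

```text
31.05 [ 8.054 -1.377 -1.076] [0.497 0.121 0.082] [-0.19  -1.879  0.827]
[([269, 223, 9, 14, 53], array([273.038, 230.434]))]
n 108 force [ 8.188 -1.493 -0.837]
(np.float64(0.6609287210531728), np.float64(-10.0), np.float64(-6.000000000000001), array([270.642, 229.445]))
(np.float64(0.686416549100152), np.float64(-11.0), np.float64(-6.000000000000001), array([270.421, 228.773]))
(np.float64(0.6989981881377), np.float64(-12.000000000000002), np.float64(-8.0), array([269.723, 229.453]))
leg end world [0.608 0.031 0.076]
```

Call:
apply_moves(
  motion=[
    {"offset":[0.3,-1.1,-0.1],"turn":[0,0,0],"claw":-1},
    {"offset":[0.3,-1.1,-0.1],"turn":[0,0,0],"claw":-1},
  ],
)

```text
t: 31.4
tcp_pos: [0.4958, 0.1199, 0.0821]
eef_rot: [0.381, 0.921, -0.028, 0.077]
force: [9.1, -1.2, -0.9]
opening: 0.138
grip_force: 61.9
```

Call:
apply_moves(
  motion=[
    {"offset":[0.3,-1.1,-0.1],"turn":[0,0,0],"claw":-1},
    {"offset":[0.2,-0.6,0],"turn":[0,0,0],"claw":-1},
  ],
)

```text
t: 31.65
tcp_pos: [0.4948, 0.1192, 0.0825]
eef_rot: [0.381, 0.921, -0.027, 0.077]
force: [9.8, -0.5, -1.1]
opening: 0.135
grip_force: 62.6
```

```bash
python3 f.py; python3 rod.py
```

```text
31.75 [10.025 -0.69  -0.909] [0.495 0.119 0.082] [-0.108 -2.254  1.043]
[([269, 223, 8, 14, 51], array([272.863, 230.784]))]
n 103 force [ 8.926 -0.301 -0.472]
(np.float64(0.6388638163260316), np.float64(-10.0), np.float64(-6.000000000000001), array([271.196, 228.526]))
(np.float64(0.6484889670719842), np.float64(-12.000000000000002), np.float64(-8.0), array([270.286, 228.524]))
(np.float64(0.6867259163912335), np.float64(-11.0), np.float64(-8.0), array([270.492, 229.191]))
leg end world [0.606 0.029 0.077]
```

Ten newtons and holding. Add a touch to offset the creep, and hold for about a second.

Call:
apply_moves(
  motion=[
    {"offset":[0.2,-0.5,0],"turn":[0,0,0],"claw":-1},
    {"offset":[0.1,-0.2,0],"turn":[0,0,0],"claw":-1},
    {"offset":[0,0,0],"turn":[0,0,0],"claw":-1},
  ],
)

```text
t: 32.22
tcp_pos: [0.4945, 0.1189, 0.0826]
eef_rot: [0.381, 0.921, -0.027, 0.078]
force: [10.7, -1.5, -1.2]
opening: 0.137
grip_force: 62.9
```

Call:
apply_moves(
  motion=[
    {"offset":[0.1,-0.2,0],"turn":[0,0,0],"claw":-1},
    {"offset":[0,0,0],"turn":[0,0,0],"claw":-1},
    {"offset":[0.1,-0.2,0],"turn":[0,0,0],"claw":-1},
    {"offset":[0,0,0],"turn":[0,0,0],"claw":-1},
  ],
)

```text
t: 32.72
tcp_pos: [0.4939, 0.119, 0.0826]
eef_rot: [0.381, 0.921, -0.027, 0.078]
force: [8.8, -0.5, -0.7]
opening: 0.139
grip_force: 62.9
```

```bash
python3 f.py; python3 - <<'E'
from h import *
# indicator lamp (green led) brightness near (275,248) in scene
p=ctrl.read_camera("scene"); c=p["color"].astype(int)[235:262,260:290]; g=c[...,1]-np.maximum(c[...,0],c[...,2]); i=np.unravel_index(g.argmax(),g.shape); print(g.max(),i,c[i])
o=cv2.cvtColor(cv2.imread("pics/scene0.png"),4).astype(int)[235:262,260:290]; g=o[...,1]-np.maximum(o[...,0],o[...,2]); i=np.unravel_index(g.argmax(),g.shape); print("start",g.max(),i,o[i])
E
```

```text
32.825 [ 9.611 -0.425 -0.594] [0.494 0.119 0.083] [-0.044 -2.329  1.086]
[([269, 223, 9, 14, 53], array([272.962, 230.585]))]
48 (np.int64(12), np.int64(15)) [ 56 126  78]
start 45 (np.int64(12), np.int64(15)) [ 54 119  74]
```

The force stayed at about 9.6–10.7 N for over a second on the stop. Back off and rise.

Call:
apply_moves(
  motion=[
    {"offset":[-2,3.5,0.3],"turn":[0,0,0],"claw":-1},
    {"offset":[-6,6,0.8],"turn":[0,0,0],"claw":-1},
    {"offset":[-4,4,0],"turn":[0,0,0],"claw":-1},
    {"offset":[0,0,-25],"turn":[0,0,0],"claw":-1},
    {"offset":[0,0,-35],"turn":[0,0,0],"claw":-1},
    {"offset":[0,0,-30],"turn":[0,0,0],"claw":-1},
    {"offset":[0,0,0],"turn":[0,0,0],"claw":-1},
    {"offset":[0,0,0],"turn":[0,0,0],"claw":-1},
  ],
)

```text
t: 33.92
tcp_pos: [0.4963, 0.129, 0.1679]
eef_rot: [0.381, 0.921, -0.03, 0.072]
force: [-0.8, -0.3, -2.3]
opening: 0.14
grip_force: 59.1
```

```bash
python3 f.py; python3 rod.py; python3 - <<'E'
from tgt import *
s=ctrl.read_state(); C=R.from_quat(s["eef_rot"]); T=down(184.2,0)
print(np.degrees((C.inv()*T).as_rotvec()), s["tcp_pos"])
p=ctrl.read_camera("wrist")
for r in ctrl.regions_of("hook_grip",p)[:3]: print(r["confidence"],r["bbox"])
h=cv2.cvtColor(p["color"],cv2.COLOR_RGB2HSV); m=(h[...,0]>10)&(h[...,0]<26)&(h[...,1]>110)&(h[...,2]>90)
_,L,S,Ce=cv2.connectedComponentsWithStats(m.astype(np.uint8)); print([(S[i].tolist()) for i in range(1,len(S)) if S[i][4]>60])
for x in (-.07,-.035,.035,.13):print(x,proj(p,s["tcp_pos"]+C.apply([-x,0,-.019]),s))
E
```

```text
34.025 [ 0.04  -0.309 -1.902] [0.496 0.129 0.167] [ 0.194  0.214 -0.007]
[([269, 223, 9, 14, 59], array([272.949, 230.22 ]))]
n 111 force [-0.692  0.023 -1.678]
(np.float64(0.7806373824205486), np.float64(-8.0), np.float64(-4.0), array([270.806, 208.545]))
(np.float64(0.7990357722727417), np.float64(-10.0), np.float64(-6.000000000000001), array([269.707, 208.399]))
(np.float64(0.8338626752237172), np.float64(-9.0), np.float64(-4.0), array([270.537, 207.806]))
leg end world [0.604 0.035 0.156]
[ -3.906   8.412 -49.081] [0.497 0.129 0.168]
0.91 [307.1, 126.0, 26.7, 218.4]
[[350, 0, 58, 29, 933], [313, 125, 15, 71, 922], [551, 126, 22, 10, 105], [318, 326, 11, 22, 227]]
-0.07 [324.116 122.47 ]
-0.035 [323.975 192.353]
0.035 [323.746 306.359]
0.13 [323.511 422.673]
```

```bash
cat > wfit.py <<'E'
from tgt import *
from scipy.spatial import cKDTree
from itertools import product
s=ctrl.read_state(); C=R.from_quat(s["eef_rot"]); p=ctrl.read_camera("wrist")
h=cv2.cvtColor(p["color"],cv2.COLOR_RGB2HSV); m=((h[...,0]>10)&(h[...,0]<26)&(h[...,1]>110)&(h[...,2]>90)).astype(np.uint8); m[:,:280]=0; m[:,365:]=0; m[:100]=0
a=np.argwhere(m[:230])+[0,0]
for r in sorted(set(a[:,0]))[5::12]: print(r, a[a[:,0]==r][:,1].mean(), (a[:,0]==r).sum())
b=np.argwhere(m[300:])+[300,0]; print("front",b.mean(0),b.min(0),b.max(0))
pts=np.argwhere(m)[:,::-1]
res=[]
for pp,yy,dx in product(np.radians(np.arange(-14,1,2)),np.radians(np.arange(-10,11,1)),(-.004,0,.004)):
    G=R.from_euler('z',yy)*R.from_euler('y',pp)
    X=[ [0,0,-.019]+G.apply([-(x+dx),0,0]) for x in np.r_[np.linspace(-.07,-.035,20),np.linspace(.035,.06,10)]]
    L=np.array([proj(p,s["tcp_pos"]+C.apply(v),s) for v in X]); d,_=cKDTree(L).query(pts); d2,_=cKDTree(pts).query(L[:20]); res.append((np.mean(np.minimum(d,10))+np.mean(d2),*np.degrees((pp,yy)),dx))
res.sort(); print(*np.array(res[:6]),sep="\n")
E
python3 wfit.py
```

```text
130 319.5 14
142 319.5 14
154 320.0 13
166 320.0 13
178 320.0 13
190 320.5 14
front [336.731 323.009] [326 318] [347 328]
[  4.21 -14.    -2.     0.  ]
[  4.246 -12.     -2.      0.   ]
[  4.258 -10.     -2.      0.   ]
[ 4.269 -4.    -2.     0.   ]
[ 4.271 -2.    -2.     0.   ]
[ 4.276 -6.    -2.     0.   ]
```

```bash
cat > rest.py <<'E'
from tgt import *
import sys
pit,yw,z=map(float,sys.argv[1:4])  # in-grip pitch, yaw; lift above seat (mm)
s=ctrl.read_state(); C=R.from_quat(s["eef_rot"]); T=down(184.2+yw,-pit)
tcp=np.array([.4164,-.3202,.0892+z/1000])+T.apply([0,0,.019]); D=tcp-s["tcp_pos"]
print("tcp",tcp,"now",s["tcp_pos"],"turn",np.degrees((C.inv()*T).as_rotvec()),"after turn",T.inv().apply(D)*1e3,"before",C.inv().apply(D)*1e3)
E
python3 rest.py -7 -2 95
```

```text
tcp [ 0.414 -0.32   0.165] now [0.497 0.129 0.169] turn [ -0.799  15.172 -47.318] after turn [  99.199 -445.916   16.186] before [-254.991 -376.773   44.339]
```

Call:
apply_moves(
  motion=[
    {"offset":[0,0,-5],"turn":[-0.16,3.03,-9.46],"claw":-1},
    {"offset":[0,0,-3],"turn":[-0.16,3.03,-9.46],"claw":-1},
    {"offset":[0,0,0],"turn":[-0.16,3.03,-9.46],"claw":-1},
    {"offset":[0,0,0],"turn":[-0.16,3.03,-9.46],"claw":-1},
    {"offset":[0,0,0],"turn":[-0.16,3.03,-9.46],"claw":-1},
    {"offset":[6,-27,1],"turn":[0,0,0],"claw":-1},
    {"offset":[9,-40,1.5],"turn":[0,0,0],"claw":-1},
    {"offset":[9,-40,1.5],"turn":[0,0,0],"claw":-1},
  ],
)

```text
t: 35.28
tcp_pos: [0.4768, 0.0211, 0.1768]
eef_rot: [-0.019, 0.998, -0.001, -0.06]
force: [-0.6, -0.3, -1.5]
opening: 0.138
grip_force: 59.1
```

Call:
apply_moves(
  motion=[
    {"offset":[9,-40,1.5],"turn":[0,0,0],"claw":-1},
    {"offset":[9,-40,1.5],"turn":[0,0,0],"claw":-1},
    {"offset":[9,-40,1.5],"turn":[0,0,0],"claw":-1},
    {"offset":[9,-40,1.5],"turn":[0,0,0],"claw":-1},
    {"offset":[9,-40,1.5],"turn":[0,0,0],"claw":-1},
    {"offset":[9,-40,1.5],"turn":[0,0,0],"claw":-1},
    {"offset":[9,-40,1.5],"turn":[0,0,0],"claw":-1},
    {"offset":[7,-30,1],"turn":[0,0,0],"claw":-1},
  ],
)

```text
t: 36.28
tcp_pos: [0.4174, -0.2921, 0.1738]
eef_rot: [-0.019, 0.998, -0.001, -0.06]
force: [-0.2, -0.4, -0.9]
opening: 0.137
grip_force: 59.1
```

Call:
apply_moves(
  motion=[
    {"offset":[0,0,0],"turn":[0,0,0],"claw":-1},
    {"offset":[0,0,0],"turn":[0,0,0],"claw":-1},
    {"offset":[0,0,0],"turn":[0,0,0],"claw":-1},
  ],
)

```text
t: 36.65
tcp_pos: [0.4182, -0.2893, 0.1741]
eef_rot: [-0.02, 0.998, -0.001, -0.06]
force: [1.0, -0.2, -2.6]
opening: 0.135
grip_force: 59.1
```

```bash
python3 rest.py -7 -2 95; python3 rod.py; python3 wfit.py | grep -v "^ *\["; python3 - <<'E'
from tgt import *
# direct check: leg-end, bend, tail pixels in scene + top, brass mask extremes
for n in ("scene","top"):
    p=ctrl.read_camera(n); h=cv2.cvtColor(p["color"],cv2.COLOR_RGB2HSV); m=((h[...,0]>10)&(h[...,0]<26)&(h[...,1]>110)&(h[...,2]>90)).astype(np.uint8)
    s=ctrl.read_state(); g=s["tcp_pos"]-R.from_quat(s["eef_rot"]).apply([0,0,.019])
    a=np.radians(4.2); X=np.array([np.cos(a),np.sin(a),0])
    P={k:proj(p,g+x*X+[0,0,z]) for k,x,z in (("tail",-.07,0),("bend",.13,0),("end",.13,-.0715))}
    print(n,P)
    _,L,S,_=cv2.connectedComponentsWithStats(m,connectivity=8)
    for i in range(1,len(S)):
        if S[i][4]>6 and np.hypot(*(S[i][:2]+S[i][2:4]/2-proj(p,g)))<70:
            q=np.argwhere(L==i)[:,::-1]; print(S[i].tolist(),"left",q[q[:,0].argmin()],"right",q[q[:,0].argmax()],"top",q[q[:,1].argmin()],"bot",q[q[:,1].argmax()])
E
```

```text
tcp [ 0.414 -0.32   0.165] now [ 0.418 -0.289  0.174] turn [0.012 0.119 0.071] after turn [  4.148 -30.767   9.3  ] before [  4.205 -30.764   9.285]
n 97 force [ 0.964 -0.241 -2.565]
(np.float64(0.8558177839975855), np.float64(-2.0), np.float64(2.0), array([249.153, 147.936]))
(np.float64(0.877887238373734), np.float64(-1.0), np.float64(4.0), array([249.154, 147.555]))
(np.float64(0.87800880309886), np.float64(-4.0), np.float64(0.0), array([248.731, 147.866]))
leg end world [ 0.544 -0.289  0.111]
131 319.5 14
143 320.0 13
155 320.0 13
167 320.0 13
179 320.0 13
191 321.0 13
front [336.779 322.987] [327 318] [347 328]
scene {'tail': array([303.834, 108.673]), 'bend': array([245.304, 127.771]), 'end': array([247.92 , 147.229])}
[295, 108, 9, 4, 13] left [295 111] right [303 108] top [302 108] bot [295 111]
[244, 120, 28, 28, 77] left [244 133] right [271 120] top [268 120] bot [247 147]
top {'tail': array([435.059, 236.766]), 'bend': array([427.478, 156.796]), 'end': array([421.498, 162.104])}
[421, 156, 12, 34, 101] left [421 162] right [432 185] top [426 156] bot [431 189]
```

Call:
apply_moves(
  motion=[
    {"offset":[2,-15.5,4],"turn":[0,0,0],"claw":-1},
    {"offset":[2,-15.5,5],"turn":[0,0,0],"claw":-1},
    {"offset":[0,0,0],"turn":[0,0,0],"claw":-1},
    {"offset":[0,0,0],"turn":[0,0,0],"claw":-1},
    {"offset":[0,0,0],"turn":[0,0,0],"claw":-1},
  ],
)

```text
t: 37.48
tcp_pos: [0.414, -0.3213, 0.1656]
eef_rot: [-0.019, 0.998, -0.001, -0.06]
force: [-0.4, 0.3, -1.3]
opening: 0.139
grip_force: 59.1
```

```bash
python3 rest.py -7 -2 25;python3 rest.py -7 -2 3; python3 - <<'E'
from tgt import *
s=ctrl.read_state()
p=ctrl.read_camera("wrist")
for r in ctrl.place_of("rest_seat",p)[:2]: print(r["confidence"],atz(p,r["location"],.09,s))
E
```

```text
tcp [ 0.414 -0.32   0.095] now [ 0.414 -0.321  0.166] turn [ 0.016  0.121 -0.002] after turn [-8.649  0.966 69.773] before [-8.501  0.947 69.792]
tcp [ 0.414 -0.32   0.073] now [ 0.414 -0.321  0.166] turn [ 0.016  0.121 -0.002] after turn [-11.33    0.966  91.609] before [-11.136   0.941  91.633]
0.85 [ 0.411 -0.322  0.09 ]
0.43 [ 0.461 -0.318  0.09 ]
```

Call:
apply_moves(
  motion=[
    {"offset":[-2.9,1,23.3],"turn":[0,0,0],"claw":-1},
    {"offset":[-2.9,0,23.3],"turn":[0,0,0],"claw":-1},
    {"offset":[-2.8,0,23.2],"turn":[0,0,0],"claw":-1},
    {"offset":[-0.6,0,5],"turn":[0,0,0],"claw":-1},
    {"offset":[-0.6,0,5],"turn":[0,0,0],"claw":-1},
    {"offset":[0,0,0],"turn":[0,0,0],"claw":-1},
    {"offset":[0,0,0],"turn":[0,0,0],"claw":-1},
  ],
)

```text
t: 38.45
tcp_pos: [0.4147, -0.3209, 0.0862]
eef_rot: [-0.019, 0.998, -0.002, -0.059]
force: [-0.1, -0.0, -0.9]
opening: 0.136
grip_force: 59.1
```

Call:
apply_moves(
  motion=[
    {"offset":[-0.6,0,5],"turn":[0,0,0],"claw":-1},
    {"offset":[-0.6,0,5],"turn":[0,0,0],"claw":-1},
    {"offset":[0,0,0],"turn":[0,0,0],"claw":-1},
    {"offset":[0,0,0],"turn":[0,0,0],"claw":-1},
  ],
)

```text
t: 38.95
tcp_pos: [0.414, -0.3203, 0.0749]
eef_rot: [-0.019, 0.998, -0.001, -0.06]
force: [-1.0, 0.6, -1.8]
opening: 0.141
grip_force: 59.1
```

```bash
cat > hk.py <<'E'
from tgt import *
s=ctrl.read_state(); print(s["t"],s["tcp_pos"],s["force"],s["wrist_torque"],s["opening"])
for n in ("scene","top"):
    p=ctrl.read_camera(n); h=cv2.cvtColor(p["color"],cv2.COLOR_RGB2HSV); m=((h[...,0]>10)&(h[...,0]<26)&(h[...,1]>110)&(h[...,2]>90)).astype(np.uint8)
    g=np.array([.4164,-.3202,.090]); a=np.radians(4.2); X=np.array([np.cos(a),np.sin(a),0])
    print(n,{k:proj(p,g+x*X+[0,0,z]).round(1) for k,x,z in (("tail",-.07,0),("bend",.13,0),("end",.13,-.0715))})
    for nm,c in (("now",p["color"]),("start",cv2.cvtColor(cv2.imread("pics/%s0.png"%n),4))):
        h=cv2.cvtColor(c,cv2.COLOR_RGB2HSV); m=((h[...,0]>10)&(h[...,0]<26)&(h[...,1]>110)&(h[...,2]>90)).astype(np.uint8)
        _,L,S,_=cv2.connectedComponentsWithStats(m,connectivity=8)
        for i in range(1,len(S)):
            if S[i][4]>6 and np.hypot(*(S[i][:2]+S[i][2:4]/2-proj(p,g)))<55:
                q=np.argwhere(L==i)[:,::-1]; print(nm,S[i].tolist(),"left",q[q[:,0].argmin()],"right",q[q[:,0].argmax()],"top",q[q[:,1].argmin()],"bot",q[q[:,1].argmax()])
E
python3 rest.py -7 -2 0; python3 hk.py
```

```text
tcp [ 0.414 -0.32   0.07 ] now [ 0.414 -0.32   0.075] turn [ 0.015  0.096 -0.008] after turn [-0.65   0.049  4.532] before [-0.643  0.048  4.533]
38.95 [ 0.414 -0.32   0.075] [-1.037  0.587 -1.837] [ 0.002 -0.116 -0.05 ] 0.14102402740936765
scene {'tail': array([301.7, 130.7]), 'bend': array([246.7, 149.7]), 'end': array([249.2, 167.3])}
now [293, 129, 9, 4, 12] left [293 132] right [301 129] top [301 129] bot [293 132]
now [246, 141, 25, 26, 67] left [246 151] right [270 141] top [269 141] bot [248 166]
start [247, 142, 23, 26, 60] left [247 150] right [269 142] top [267 142] bot [248 167]
top {'tail': array([437.4, 239.6]), 'bend': array([430.4, 165.8]), 'end': array([424.7, 170.2])}
now [425, 164, 11, 33, 93] left [425 169] right [435 194] top [430 164] bot [433 196]
start [425, 165, 11, 34, 86] left [425 168] right [435 197] top [429 165] bot [434 198]
start [436, 227, 3, 13, 26] left [436 227] right [438 232] top [436 227] bot [437 239]
```

Almost seated and matching the start picture. Lower the last ~4 mm and check the contact force.

Call:
apply_moves(
  motion=[
    {"offset":[-0.3,0,2.5],"turn":[0,0,0],"claw":-1},
    {"offset":[-0.3,0,1.5],"turn":[0,0,0],"claw":-1},
    {"offset":[0,0,0],"turn":[0,0,0],"claw":-1},
  ],
)

```text
t: 39.42
tcp_pos: [0.4145, -0.3199, 0.0718]
eef_rot: [-0.019, 0.998, -0.001, -0.06]
force: [-1.3, 3.9, 4.5]
opening: 0.14
grip_force: 59.8
```

```bash
python3 hk.py | head -1
```

```text
39.425 [ 0.414 -0.32   0.072] [-1.257  3.887  4.519] [0.787 0.036 0.066] 0.14043798894421602
```

Call:
apply_moves(
  motion=[
    {"offset":[0,1,0.5],"turn":[0,0,0],"claw":-1},
    {"offset":[0,0,0],"turn":[0,0,0],"claw":-0.7},
    {"offset":[0,0,0],"turn":[0,0,0],"claw":-0.5},
    {"offset":[0,0,0],"turn":[0,0,0],"claw":-0.2},
    {"offset":[0,0,0],"turn":[0,0,0],"claw":0.1},
    {"offset":[0,0,0],"turn":[0,0,0],"claw":0.1},
    {"offset":[0,0,0],"turn":[0,0,0],"claw":0.1},
  ],
)

```text
t: 40.4
tcp_pos: [0.4141, -0.3194, 0.0704]
eef_rot: [-0.019, 0.998, -0.001, -0.06]
force: [-0.4, 0.1, -0.6]
opening: 0.549
grip_force: 0.0
```

```bash
python3 hk.py
```

```text
40.4 [ 0.414 -0.319  0.07 ] [-0.422  0.079 -0.595] [ 0.007 -0.121  0.013] 0.5485861337617919
scene {'tail': array([301.7, 130.7]), 'bend': array([246.7, 149.7]), 'end': array([249.2, 167.3])}
now [246, 142, 24, 26, 60] left [246 151] right [269 142] top [267 142] bot [247 167]
start [247, 142, 23, 26, 60] left [247 150] right [269 142] top [267 142] bot [248 167]
top {'tail': array([437.4, 239.6]), 'bend': array([430.4, 165.8]), 'end': array([424.7, 170.2])}
now [425, 164, 10, 33, 86] left [425 167] right [434 186] top [429 164] bot [433 196]
start [425, 165, 11, 34, 86] left [425 168] right [435 197] top [429 165] bot [434 198]
start [436, 227, 3, 13, 26] left [436 227] right [438 232] top [436 227] bot [437 239]
```

Call:
apply_moves(
  motion=[
    {"offset":[0,0,-15],"turn":[0,0,0],"claw":0.1},
    {"offset":[0,0,-30],"turn":[0,0,0],"claw":0.1},
    {"offset":[0,0,-40],"turn":[0,0,0],"claw":0.1},
    {"offset":[0,0,-40],"turn":[0,0,0],"claw":0.1},
    {"offset":[0,0,0],"turn":[0,0,0],"claw":0.1},
    {"offset":[0,0,0],"turn":[0,0,0],"claw":0.1},
    {"offset":[0,0,0],"turn":[0,0,0],"claw":0.1},
  ],
)

```text
t: 41.38
tcp_pos: [0.4285, -0.3183, 0.1934]
eef_rot: [-0.019, 0.998, -0.0, -0.061]
force: [-0.6, 0.1, -0.5]
opening: 0.547
grip_force: 0.0
```

```bash
python3 f.py; python3 hk.py | grep -v "^scene\|^top"; python3 - <<'E'
from h import *
for n in ("scene","top"):
    p=ctrl.read_camera(n)["color"].astype(int); o=cv2.cvtColor(cv2.imread(f"pics/{n}0.png"),4).astype(int)
    sl=(slice(235,262),slice(260,290)) if n=="scene" else (slice(135,155),slice(284,300))
    for c in (o[sl],p[sl]):
        g=c[...,1]-np.maximum(c[...,0],c[...,2]); i=np.unravel_index(g.argmax(),g.shape); print(n,g.max(),(g>20).sum(),c[i])
    d=(np.abs(p-o).max(2)>50).astype(np.uint8); _,L,S,_=cv2.connectedComponentsWithStats(d); print(n,[S[i].tolist() for i in range(1,len(S)) if S[i][4]>12 ])
E
```

```text
41.475 [-0.219  0.003 -0.227] [ 0.428 -0.318  0.193] [ 0.013 -0.112 -0.011]
[([269, 223, 9, 14, 59], array([272.949, 230.22 ]))]
41.525 [ 0.428 -0.318  0.193] [ 0.314 -0.095 -0.198] [ 0.035 -0.138 -0.033] 0.5485149675809148
now [246, 142, 24, 26, 59] left [246 151] right [269 142] top [267 142] bot [247 167]
start [247, 142, 23, 26, 60] left [247 150] right [269 142] top [267 142] bot [248 167]
now [425, 164, 10, 26, 74] left [425 167] right [434 187] top [429 164] bot [432 189]
start [425, 165, 11, 34, 86] left [425 168] right [435 197] top [429 165] bot [434 198]
start [436, 227, 3, 13, 26] left [436 227] right [438 232] top [436 227] bot [437 239]
scene 45 8 [ 54 119  74]
scene 46 8 [ 53 119  73]
scene [[235, 0, 51, 109, 2360], [380, 0, 102, 74, 3252], [487, 0, 153, 158, 12084], [555, 0, 85, 37, 360], [288, 57, 38, 17, 360], [330, 84, 22, 16, 184], [431, 93, 7, 5, 18], [424, 101, 6, 36, 172], [480, 102, 22, 23, 391], [502, 115, 4, 6, 17], [480, 130, 15, 10, 63], [439, 139, 39, 29, 348], [547, 143, 47, 31, 343], [572, 166, 15, 16, 80], [520, 178, 59, 91, 2561], [555, 183, 32, 9, 87
[... 477 characters left out ...]
 22], [606, 319, 24, 50, 280], [508, 321, 60, 46, 914], [403, 328, 13, 15, 19], [333, 331, 16, 2, 16], [553, 330, 7, 5, 13], [626, 332, 5, 8, 16], [357, 335, 42, 19, 394], [567, 334, 10, 15, 37], [619, 336, 5, 10, 17], [306, 345, 46, 34, 583], [629, 348, 8, 7, 15], [552, 351, 17, 8, 33], [618, 353, 22, 27, 88], [537, 356, 15, 6, 35], [289, 358, 15, 22, 47], [306, 367, 12, 2, 13], [463, 367, 13, 14, 41], [472, 367, 10, 7, 24], [521, 368, 12, 16, 49], [476, 371, 6, 9, 15], [536, 370, 15, 6, 28], [291, 372, 47, 28, 889], [542, 377, 6, 8, 15], [548, 377, 9, 8, 20], [510, 383, 9, 7, 15], [537, 384, 5, 9, 14], [528, 389, 8, 7, 15], [563, 389, 11, 8, 26], [552, 390, 6, 8, 14], [356, 395, 5, 5, 17]]
```

```bash
python3 -c "
from workcell import ctrl; print(ctrl.hand_in())"
```

```text
the job is handed in; nothing more can be done
None
```

I pulled the lever onto its on stop and held it at about 10 N for just over a second, then laid the hook back in its rest, let go and handed in. No indicator showed whether the coil caught; in the camera pictures the lever is still on and the organizer is unmoved.

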